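Pack a wireless doorphone set into its tray

ROBOT

A 7-joint arm with a two-finger parallel gripper is mounted at the origin on a cart in front of the work surface, level with it; the furniture and walls round the work are solid. World frame = base frame: x ahead of the robot, y to its left, z up, the work surface at z = 0. Lengths are in m, angles in rad, forces in N, time in s.
With the tool pointing down it reaches from about 0.4 to 0.85 m from the base axis. Payload 4.4 kg.
Tool frame: the origin (TCP) lies between the finger pads; the fingertips stand 19 mm ahead of it and the grasp point (between the pads) is the TCP (robot.finger_overhang is the distance from the TCP to the fingertips, in m); x points along the fingers, y is the direction in which the jaws open and shut, and the axes are right-handed (so a half turn about x gives the same grasp; the last joint's range is limited). The gripper opens to 94 mm and grips with 3 to 60 N. Pads are 16 mm wide; open, the fingers measure 119 mm over their backs; the gripper's body (75 mm by 177 mm) begins 78 mm behind the grasp point.
Start: joints at [-0.066, 0.628, 0.038, 1.517, -0.027, 0.996, -0.02], TCP at [0.65, 0, 0.224] pointing down, gripper open.
Joint ranges: [-3.06, 3.06], [-0.37, 2.12], [-1.25, 1.32], [0.18, 2.47], [-1.1, 4.24], [0.23, 1.98], [-2.94, 2.94]. Speed limits (rad/s): [2.57, 2.57, 3.14, 3.14, 3.14, 3.14, 3.14].

INTERFACE

Orientations are given as a 3x3 rotation matrix whose columns are the frame's x, y, z axes.
In Python, from plant import robot, eyes, order gives the robot as it stands.
- The arm moves only by the tool move_arm, never from a script. Its argument "rows" is a list of rows, each an object with "rotation": the turn, a rotation vector about the tool's x, y, z in units of 8 degrees (1.0 is 8 degrees), a list of three; "slide": the shift along the tool's x, y, z in units of 30 mm (1.0 is 30 mm), a list of three; "hand": the opening, from 0 (shut) to 1 (fully open). In form: [{"rotation": [rx, ry, rz], "slide": [tx, ty, tz], "hand": hand}, ...]. A call has 1 to 10 rows; each row shifts and turns the pose as measured when the row begins, along the tool's axes as they then stand; what a row does not reach is not made up. A row lasts 1/8 s, in which the tool goes at most 62.5 mm and 10.7 degrees, less where a joint would pass 70% of its speed; a pose out of reach is approached as far as the arm can. A call is refused whole if a number of a shift passes 1 or a number of a turn 1, either way. A call with a gripper value outside its range is refused whole. The fingers move at their own pace and stop on an object; "force" is the grip in N (left out, the last holds). Time passes only in rows, so rows that do not move let the fingers close. It gives the time, the measured TCP pose, the force and the opening at its end, in the units of the state.
- robot.get_state(): the state, without advancing time (a new reading comes with each control period).
- eyes.capture(name): name is "scene" or "side" or "wrist"; returns a dict with "img" (420x560x3 uint8, blue, green, red), "z_map" (420x560 float32, m along the optical axis (not along the pixel's ray), 0 where there is no reading), "mtx" (3x3 intrinsics, pixels), "k1" (the pictures are not rectified: a ray, as slopes to the right and down, at radius r is drawn at 1 + k1 r^2 times it, then the intrinsics apply), "camera_from_world" (4x4, takes a point from world to camera coordinates). Camera axes: x right, y up, looking along -z (the intrinsics and any distortion apply to the point x, -y, -z); pixel columns grow to the right and rows downward; lengths in m; the calibration is good to about 2 mm. A picture is of the moment at which its call begins.
- order.hand_in(): hands the job in, once; it reports no verdict.
The state is a dict: "time_s": time; "joint_positions": joint angles; "joint_vel": joint speeds; "effort": joint torques, N m; "tool_pos": TCP position; "ee_rot": TCP orientation; "force": force on the tool from outside, world axes, zero at the start; "moment": the same for the moment, N m; "opening": opening from 0.0 (shut) to 1.0 (fully open).
Only numpy, scipy, OpenCV 4.12 (cv2) and the standard library are available. Lean on these libraries where they do the work, as an engineer would, in place of code of your own. Each camera call takes 0.05 s, during which the arm holds its last target.

TASK

Pack one doorphone set into the moulded tray: the white keypad handset, keys up, flat in the long recess, the smaller carton flat in the near-square recess, and one fresh cell lying in each of the two ribbed cradles. Take the two cells from the stop end of the sloping dispenser, one after the other, letting the next roll down each time, and leave the last cell there at the stop. Set things down rather than dropping them, and leave the calculator, the larger carton and the used cell standing on the bench where they are.

Things in the scene. Friction and masses are not known exactly. Their poses are not given: they have to be found in the camera images.
- tray: Fixed grey-brown moulded tray, 206 (x) by 204 (y) mm, top 17, recess floors 5 above bench. Origin: centre of underside; x points from the handset side to the carton and cell side. Recess centres (x, y) mm: handset (-49, 0), 60 in x by 130 in y, finger scoops 44 wide mid long sides, to x -103 and 13; carton (56, 47), 78 x 94; ribbed cell cradles (56, -28) and (56, -74), 62 in x by 40 in y.
- dispenser: Fixed aluminium cell dispenser, 150 (x) by 60 (y) mm, 79 high. Origin at bench level under its middle. Track slopes 16 degrees down to its -x, to a stop lip; cells lie across it, along its y. A cell at the stop has its centre at (-45, 0, 45) mm here, touching the next; the track there is only 34 wide, so both cell ends stick out and can be pinched from above. Side flanges start 18 mm up the track.
- cell_1_center (a point): Fresh battery cell, dark cylinder with one light band, 26 mm diameter, 50 mm long, 66 g; at the start it lies at the dispenser's stop. The point is its centre; its y axis runs along the barrel (x and z turn as it rolls). Lying in a tray cradle (along the tray's x, on the ribs) its centre is 23 mm above the bench, 6 above the tray's top.
- cell_2_center (a point): Fresh battery cell, dark cylinder with one light band, 26 mm diameter, 50 mm long, 66 g; at the start second on the track, 26 mm up the slope; it rolls to the stop by itself in about a second when the first is lifted off. The point is its centre; its y axis runs along the barrel (x and z turn as it rolls).
- cell_3_center (a point): Fresh battery cell, dark cylinder with one light band, 26 mm diameter, 50 mm long, 66 g; at the start third and last on the track; it is to end at the stop. The point is its centre; its y axis runs along the barrel (x and z turn as it rolls).
- handset_center (a point): White keypad handset lying keys up, 118 (x) by 47 (y) by 11 mm, 85 g. The point is its centre, 6 mm above its underside; x runs along its length, z out of the keys. In the tray its length lies along the tray's y, either way round.
- small_carton_center (a point): The smaller beige carton, 63 (x) by 81 (y) by 40 mm high, 70 g. The point is its centre, 20 mm above its underside; y runs along its 81 mm side, z up. It fits the tray with its 81 mm side along the tray's y, either way round.
- large_carton_center (a point): Look-alike to leave: the larger pale carton, 87 (x) by 121 (y) by 55 mm high. The point is its centre.
- calculator_center (a point): Look-alike to leave: dark desk calculator, 125 (x) by 68 (y) by 17 mm. The point is its centre.
- old_cell_center (a point): Look-alike to leave: a used cell like the others, 26 mm diameter, standing on end loose on the bench, 50 mm tall. The point is its centre.
There are look-alikes about, which are no part of the job. What is shaped like the part that bears cell_1_center but orange or turquoise is not meant.

How it is judged:
At the end, for the whole second after the job is handed in: Handset (keys up) and smaller carton flat on their recess floors, within 10 mm of the recess centres; cells 1 and 2 one in each cradle (10 mm along, 5 mm across), cell 3 at the stop (5 mm); all at rest; larger carton, calculator and used cell moved under 15 mm (x of handset_center in the frame of tray between -0.059 and -0.039 m and y of handset_center in the frame of tray between -0.01 and 0.01 m and z of handset_center in the frame of tray between 0.0077 and 0.0137 m and angle between the x axis of handset_center and the y axis of tray, either way round below 0.18 rad and angle between each of handset_center, small_carton_center's own z axis and vertical below 0.1 rad and linear speed of each of handset, small_carton, cell_3 below 0.02 m/s and x of small_carton_center in the frame of tray between 0.045 and 0.067 m and y of small_carton_center in the frame of tray between 0.036 and 0.058 m and z of small_carton_center in the frame of tray between 0.0222 and 0.0282 m and (((x of cell_1_center in the frame of tray between 0.046 and 0.066 m and y of cell_1_center in the frame of tray between -0.033 and -0.023 m and z of cell_1_center in the frame of tray between 0.0194 and 0.0264 m and angle between the y axis of cell_1_center and the x axis of tray, either way round below 0.15 rad and linear speed of cell_1 below 0.02 m/s) and (x of cell_2_center in the frame of tray between 0.046 and 0.066 m and y of cell_2_center in the frame of tray between -0.079 and -0.069 m and z of cell_2_center in the frame of tray between 0.0194 and 0.0264 m and angle between the y axis of cell_2_center and the x axis of tray, either way round below 0.15 rad and linear speed of cell_2 below 0.02 m/s)) or ((x of cell_1_center in the frame of tray between 0.046 and 0.066 m and y of cell_1_center in the frame of tray between -0.079 and -0.069 m and z of cell_1_center in the frame of tray between 0.0194 and 0.0264 m and angle between the y axis of cell_1_center and the x axis of tray, either way round below 0.15 rad and linear speed of cell_1 below 0.02 m/s) and (x of cell_2_center in the frame of tray between 0.046 and 0.066 m and y of cell_2_center in the frame of tray between -0.033 and -0.023 m and z of cell_2_center in the frame of tray between 0.0194 and 0.0264 m and angle between the y axis of cell_2_center and the x axis of tray, either way round below 0.15 rad and linear speed of cell_2 below 0.02 m/s))) and x of cell_3_center in the frame of dispenser between -0.05 and -0.04 m and y of cell_3_center in the frame of dispenser between -0.006 and 0.006 m and z of cell_3_center in the frame of dispenser between 0.04 and 0.05 m and distance of each of large_carton_center, calculator_center, old_cell_center from where it was at the start of the episode below 0.015 m); the robot touches nothing.
It fails at once if the larger carton, the calculator or the used cell is moved by more than 15 mm (distance of any of large_carton_center, calculator_center, old_cell_center from where it was at the start of the episode above 0.015 m).
It fails at once if a thing is dropped from more than about 30 mm or thrown (faster than 0.8 m/s while not held) ((contact force between the fingers and handset below 0.05 N and linear speed of handset above 0.8 m/s) or (contact force between the fingers and small_carton below 0.05 N and linear speed of small_carton above 0.8 m/s) or (contact force between the fingers and cell_1 below 0.05 N and linear speed of cell_1 above 0.8 m/s) or (contact force between the fingers and cell_2 below 0.05 N and linear speed of cell_2 above 0.8 m/s)).
It fails at once if the second cell is lifted out while the first is still at the stop (z of cell_2_center in the frame of dispenser above 0.085 m and distance of cell_1_center from where it was at the start of the episode below 0.02 m).
It fails at once if the last cell is lifted out of the dispenser (z of cell_3_center in the frame of dispenser above 0.085 m).
It also fails if it takes over 104 s, if anything falls off the work surface, if the arm or the gripper's body presses on something with over 40 N, if the wrist force passes 120 N, or if a joint passes its speed limit or range.

## Working session

There is one attempt and no reset: what is moved stays moved. The work goes in short steps, Python scripts to look and compute and a tool call to move; the robot and the scene stay as the last step left them, time stands still between calls to the robot, and variables do not carry over. Pictures are saved under pics/ and viewed, and the job is handed in when it is done.

Besides the shell and the picture viewer there is one more tool, called after ">>>" by a JSON object that holds its "method" and its "body". move_arm: Moves the arm, as the interface text tells. Its arguments: {"type":"object","properties":{"rows":{"type":"array","items":{"type":"object","properties":{"rotation":{"type":"array","items":{"type":"number"}},"slide":{"type":"array","items":{"type":"number"}},"hand":{"type":"number"}}}},"force":{"type":"number"}},"required":["rows"]}

```bash
ls; mkdir -p pics
cat > h.py <<'E'
import numpy as np, cv2
from plant import robot, eyes, order
def cap(n,save=None):
    c=eyes.capture(n)
    if save: cv2.imwrite('pics/'+save,c['img'])
    return c
def ray(c,u,v):
    K=c['mtx'];x=(u-K[0,2])/K[0,0];y=(v-K[1,2])/K[1,1]
    d=np.hypot(x,y);r=d
    for _ in range(20): r=d/(1+c['k1']*r*r)
    s=r/d if d>0 else 1
    T=np.linalg.inv(c['camera_from_world'])
    return T[:3,3],T[:3,:3]@np.array([x*s,-y*s,-1.0])
def onz(c,u,v,z):
    o,d=ray(c,u,v);return o+d*(z-o[2])/d[2]
def proj(c,p):
    q=c['camera_from_world']@np.append(p,1);x=q[0]/-q[2];y=-q[1]/-q[2];r2=x*x+y*y
    K=c['mtx'];f=1+c['k1']*r2
    return np.array([K[0,0]*x*f+K[0,2],K[1,1]*y*f+K[1,2]])
def cloud(c):
    K=c['mtx'];h,w=c['z_map'].shape
    u,v=np.meshgrid(np.arange(w),np.arange(h))
    x=(u-K[0,2])/K[0,0];y=(v-K[1,2])/K[1,1];d=np.hypot(x,y);r=d.copy()
    for _ in range(20): r=d/(1+c['k1']*r*r)
    s=np.where(d>0,r/np.maximum(d,1e-9),1)
    z=c['z_map'];P=np.stack([x*s*z,-y*s*z,-z,np.ones_like(z)],-1)
    W=P@np.linalg.inv(c['camera_from_world']).T
    W=W[...,:3];W[z<=0]=np.nan
    return W
E
python3 - <<'E'
from h import *
for n in ['scene','side','wrist']:
    c=cap(n,n+'0.png');print(n,c['mtx'],c['k1'],np.linalg.inv(c['camera_from_world'])[:3].round(3))
print(robot.get_state())
E
```

```text
pics
scene [[442.39442753   0.         278.4692162 ]
 [  0.         442.39442753 211.45954352]
 [  0.           0.           1.        ]] -0.006897383008564021 [[ 0.632  0.342 -0.695 -0.586]
 [-0.775  0.274 -0.57  -0.929]
 [-0.004  0.899  0.438  0.733]]
side [[466.81893289   0.         277.75980314]
 [  0.         466.81893289 196.0349917 ]
 [  0.           0.           1.        ]] -0.049816167252293556 [[ 1.     0.008  0.019  0.49 ]
 [ 0.01   0.605 -0.796 -1.104]
 [-0.017  0.796  0.605  0.839]]
wrist [[363.85564418   0.         285.18370274]
 [  0.         363.85564418 208.45667868]
 [  0.           0.           1.        ]] -0.09304974962634063 [[ 1.    -0.001  0.002  0.65 ]
 [ 0.     0.967  0.256  0.075]
 [-0.002 -0.256  0.967  0.383]]
{'time_s': 0.15, 'joint_positions': array([-0.06583097,  0.62911564,  0.03844583,  1.51808196, -0.02700456,
        0.99629771, -0.02000702]), 'joint_vel': array([ 0.00081312, -0.00274644,  0.00112241, -0.00221676, -0.00114323,
        0.00034187,  0.00116753]), 'effort': array([ 1.52036100e-03, -5.50088596e+01,  1.14465751e+00, -1.86816269e+01,
       -5.22438856e-02,  2.09789607e-02,  9.34746663e-05]), 'tool_pos': array([6.49549157e-01, 5.73214245e-05, 2.23794997e-01]), 'ee_rot': array([[-1.38516551e-03,  9.99999040e-01,  2.48167443e-05],
       [ 1.44619803e-06,  2.48187714e-05, -1.00000000e+00],
       [-9.99999041e-01, -1.38516547e-03, -1.48057475e-06]]), 'force': array([-0.03404427,  0.42594122, -0.58930223]), 'moment': array([ 0.00109201, -0.04087871, -0.00985329]), 'opening': 0.999262567306383}
```

View pics/scene0.png

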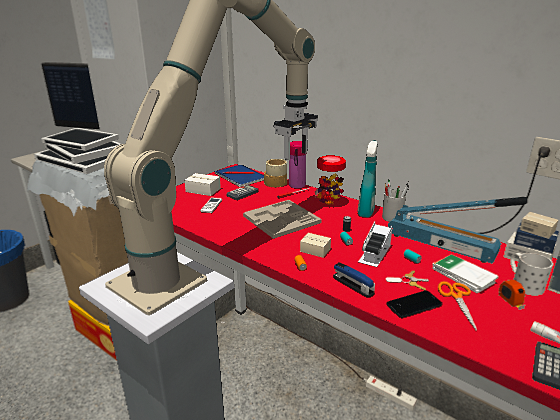

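View pics/side0.png

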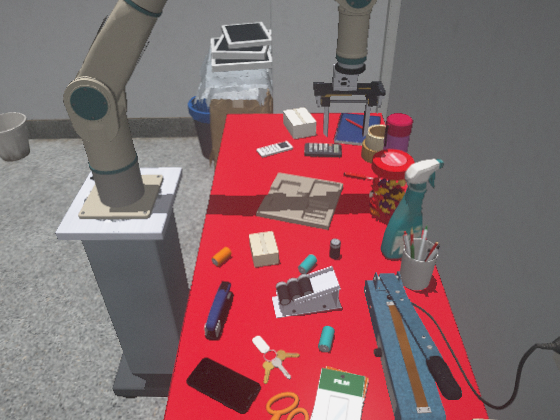

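View pics/wrist0.png

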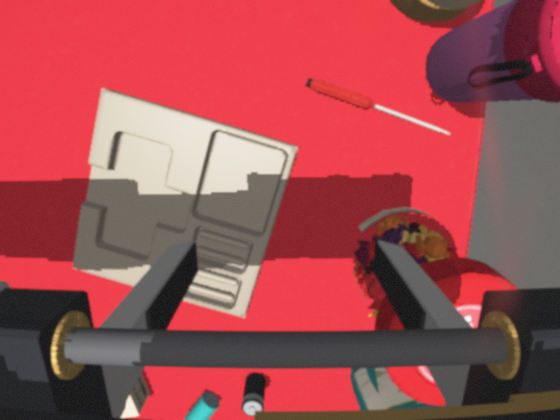

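Wrist: tray at about (185,200), tilted; the side view shows the white handset at (273,149), calculator (323,150), small carton (264,248), large carton (299,122), dispenser (308,293) with 3 dark cells, used cell standing (335,248), plus orange/turquoise decoys. Measuring now.

Run:
```python
from h import *
c=cap('side');W=cloud(c);img=c['img']
def at(u,v): return W[v-1:v+2,u-1:u+2].reshape(-1,3)
for n,(u,v) in dict(handset=(273,149),calc=(323,150),scart=(263,240),lcart=(299,115),old=(335,241),cell=(282,292),c2=(294,288),c3=(306,284),bench=(240,300),tray=(275,200)).items():
    print(n,np.nanmedian(at(u,v),0).round(3))
b=cv2.resize(img[100:340,190:400],None,fx=3.2,fy=3.2*0.75*0+3.2*0.75,interpolation=cv2.INTER_CUBIC);cv2.imwrite('pics/s1.png',b[:600])
# height grid
H=W[...,2];m=(H>0.008)&(W[...,0]>0.25)&(W[...,0]<0.75)&(abs(W[...,1])<0.65)
lab=cv2.connectedComponentsWithStats(m.astype(np.uint8))
for i in range(1,lab[0]):
    if lab[2][i,4]>60:
        p=W[lab[1]==i];print(lab[3][i].round(),lab[2][i,4],p.min(0).round(3),p.max(0).round(3))
```

```text
handset [0.445 0.243 0.011]
calc [0.614 0.235 0.013]
scart [ 0.43  -0.236  0.042]
lcart [0.537 0.405 0.056]
old [ 0.609 -0.253  0.051]
cell [ 0.478 -0.425  0.06 ]
c2 [ 0.505 -0.418  0.067]
c3 [ 0.531 -0.413  0.074]
bench [ 0.381 -0.397  0.002]
tray [ 0.456 -0.028  0.005]
[322.  64.] 12402 [ 0.427 -0.051  0.008] [0.75  0.646 0.569]
[246.  82.] 228 [0.25  0.626 0.053] [0.427 0.65  0.104]
[274. 148.] 242 [0.388 0.208 0.008] [0.506 0.301 0.017]
[323. 149.] 436 [0.549 0.196 0.008] [0.675 0.282 0.023]
[378. 181.] 797 [ 0.713 -0.132  0.012] [ 0.75  -0.029  0.181]
[300. 202.] 2049 [ 0.404 -0.156  0.008] [0.657 0.099 0.022]
[389. 237.] 422 [ 0.728 -0.273  0.008] [ 0.75  -0.228  0.127]
[263. 248.] 799 [ 0.392 -0.293  0.008] [ 0.468 -0.203  0.046]
[334. 247.] 189 [ 0.595 -0.268  0.008] [ 0.621 -0.241  0.054]
[221. 255.] 207 [ 0.3   -0.292  0.008] [ 0.346 -0.243  0.032]
[308. 284.] 1838 [ 0.462 -0.442  0.008] [ 0.604 -0.272  0.081]
[397. 332.] 5268 [ 0.66  -0.65   0.008] [ 0.75  -0.377  0.186]
[218. 310.] 887 [ 0.314 -0.509  0.008] [ 0.363 -0.377  0.054]
[326. 338.] 303 [ 0.552 -0.539  0.008] [ 0.588 -0.485  0.031]
[222. 381.] 1530 [ 0.293 -0.65   0.008] [ 0.434 -0.553  0.014]
[340. 384.] 1301 [ 0.541 -0.65   0.013] [ 0.643 -0.577  0.03 ]
[284. 396.] 101 [ 0.452 -0.65   0.008] [ 0.507 -0.629  0.013]
```

View pics/s1.png

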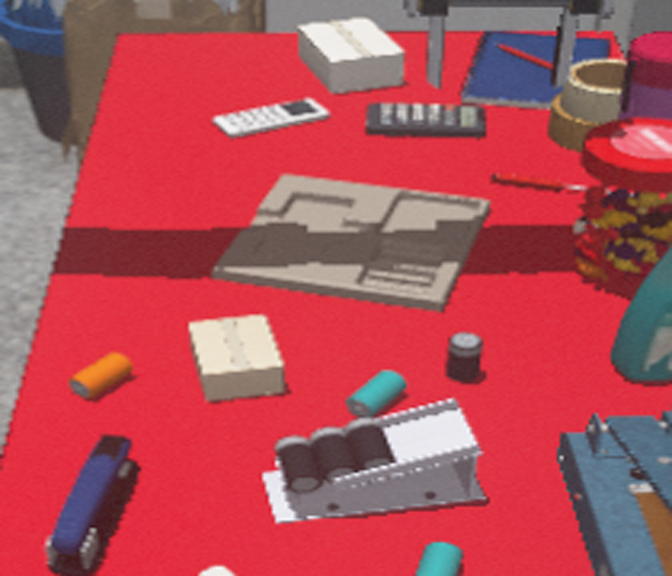

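```bash
cat >> h.py <<'E'
def rect(c,mask,z):
    cs,_=cv2.findContours(mask.astype(np.uint8),cv2.RETR_EXTERNAL,cv2.CHAIN_APPROX_NONE)
    k=max(cs,key=cv2.contourArea)[:,0]
    P=np.array([onz(c,u,v,z)[:2] for u,v in k])
    (ctr,sz,a)=cv2.minAreaRect((P*1000).astype(np.float32))
    return np.array(ctr)/1000,sz,a,k
E
python3 - <<'E'
from h import *
c=cap('wrist');hsv=cv2.cvtColor(c['img'],cv2.COLOR_BGR2HSV)
m=((hsv[...,1]<110)&(hsv[...,2]>60)).astype(np.uint8)*255
m[:, 310:]=0; m[325:]=0
W=cloud(c)
m2=m.copy()
m2=cv2.morphologyEx(m2,cv2.MORPH_OPEN,np.ones((3,3)))
cv2.imwrite('pics/m.png',m2)
cor=[(103,88),(298,148),(245,317),(73,268)]
for u,v in cor: print(onz(c,u,v,.017).round(4), proj(c,onz(c,u,v,.017)).round(1))
print(rect(c,m2,.017)[:3])
t=(W[...,2]>.012)&(W[...,2]<.03);t[:,310:]=0
t=cv2.morphologyEx(t.astype(np.uint8),cv2.MORPH_OPEN,np.ones((3,3)))
cv2.imwrite('pics/t.png',t*255)
print(rect(c,t,.017)[:3])
cs,_=cv2.findContours(t,cv2.RETR_EXTERNAL,cv2.CHAIN_APPROX_NONE);k=max(cs,key=cv2.contourArea)
print(cv2.minAreaRect((1000*W[k[:,0,1],k[:,0,0],:2]).astype(np.float32)))
E
python3 -c "
import cv2,numpy as np
a=cv2.imread('pics/m.png');b=cv2.imread('pics/t.png');c=cv2.imread('pics/wrist0.png')
cv2.imwrite('pics/mm.png',cv2.resize(np.hstack([a[:340,:320],b[:340,:320]]),(800,425)))"
```

```text
[0.4691 0.1014 0.017 ] [103.  88.]
[0.6624 0.0406 0.017 ] [298. 148.]
[ 0.6037 -0.1502  0.017 ] [245. 317.]
[ 0.4094 -0.0918  0.017 ] [ 73. 268.]
(array([ 0.52605798, -0.05343378]), (263.1591491699219, 204.1577606201172), 72.93231201171875)
(array([ 0.53483954, -0.0244914 ]), (202.61312866210938, 204.42874145507812), 72.93818664550781)
((533.6295776367188, -25.6119384765625), (204.93089294433594, 206.62538146972656), 72.95634460449219)
```

View pics/mm.png

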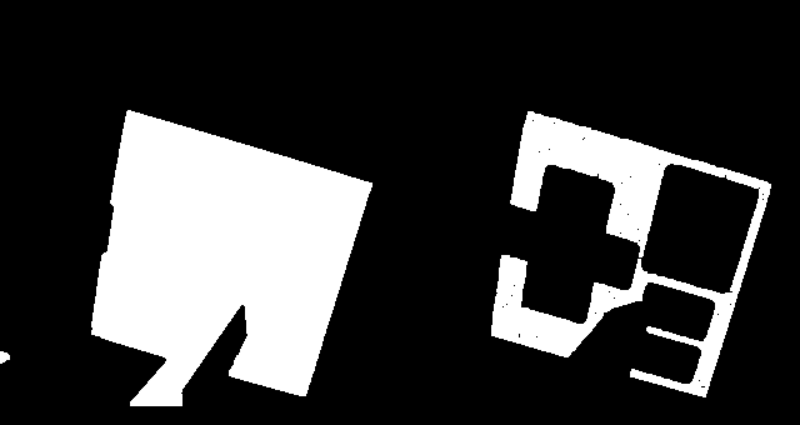

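Tray: centre ≈(0.5355,-0.025), yaw ≈-17.05°, and its 204×206 mm size matches. Next, rough rects of the movable items.

Run:
```python
from h import *
c=cap('side');W=cloud(c)
def r(name,x0,x1,y0,y1,z0,z1):
    m=(W[...,0]>x0)&(W[...,0]<x1)&(W[...,1]>y0)&(W[...,1]<y1)&(W[...,2]>z0)&(W[...,2]<z1)
    print(name,m.sum(),cv2.minAreaRect((W[m][:,:2]*1000).astype(np.float32)),np.median(W[m][:,2]))
r('handset',.37,.53,.19,.32,.006,.03)
r('calc',.53,.70,.17,.3,.006,.04)
r('scart',.37,.49,-.31,-.19,.03,.05)
r('jar',.6,.9,-.15,.0,.03,.3)
r('bottle',.6,.9,-.3,-.2,.03,.3)
r('tape etc',.6,.9,.12,.4,.03,.2)
```

```text
handset 281 ((442.5191955566406, 260.5232849121094), (134.3280487060547, 112.86092376708984), 5.1960248947143555) 0.01118450780290492
calc 480 ((624.0960083007812, 251.7684783935547), (100.35643005371094, 147.82171630859375), 87.74625396728516) 0.014608203929032726
scart 619 ((429.9042663574219, -247.52574157714844), (63.52845764160156, 84.85186767578125), 12.135674476623535) 0.04039763483553671
jar 3526 ((740.7064208984375, -75.08919525146484), (281.24530029296875, 149.89540100097656), 0.05346103385090828) 0.1746545969277244
bottle 4466 ((740.8804931640625, -250.05413818359375), (280.84674072265625, 99.83438873291016), 0.028496813029050827) 0.15475047216813237
tape etc 1293 ((809.5504150390625, 259.22576904296875), (144.70870971679688, 278.394287109375), 0.08562113344669342) 0.09914700098581408
```

>>> {"method": "move_arm", "body": {"rows": [{"slide": [0, -0.85, -0.9]}, {"slide": [0, -0.85, -0.9]}, {"slide": [0, -0.85, -0.9]}, {"slide": [0, -0.85, -0.9]}, {"slide": [0, -0.85, -0.9]}, {"slide": [0, -0.85, -0.9]}, {"slide": [0, -0.85, -0.8]}, {"slide": [0, -0.85, -0.5]}, {"slide": [0, 0, 0]}]}}

```text
invalid input at $.rows[0]: expected keys rotation, slide, hand
```

Run:
```python
from h import *
s=robot.get_state();print(s['tool_pos'],s['time_s'],s['joint_positions'].round(2))
c=cap('wrist','w1.png')
```

```text
[ 6.49831875e-01 -2.14082393e-06  2.24151641e-01] 0.3 [-0.07  0.63  0.04  1.52 -0.03  1.   -0.02]
```

View pics/w1.png

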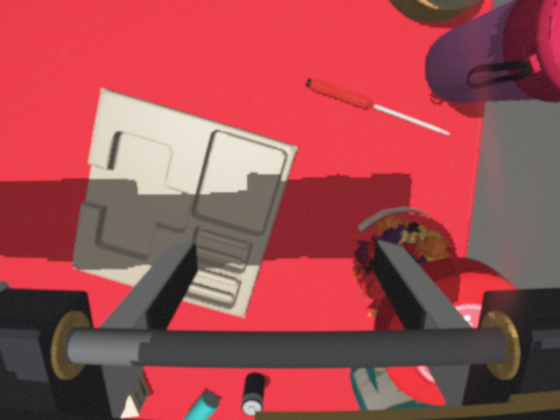

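>>> {"method": "move_arm", "body": {"rows": [{"rotation": [0, 0, 0], "slide": [0, -0.85, -0.9], "hand": 1}, {"rotation": [0, 0, 0], "slide": [0, -0.85, -0.9], "hand": 1}, {"rotation": [0, 0, 0], "slide": [0, -0.85, -0.9], "hand": 1}, {"rotation": [0, 0, 0], "slide": [0, -0.85, -0.9], "hand": 1}, {"rotation": [0, 0, 0], "slide": [0, -0.85, -0.9], "hand": 1}, {"rotation": [0, 0, 0], "slide": [0, -0.85, -0.9], "hand": 1}, {"rotation": [0, 0, 0], "slide": [0, -0.85, -0.8], "hand": 1}, {"rotation": [0, 0, 0], "slide": [0, -0.85, -0.5], "hand": 1}, {"rotation": [0, 0, 0], "slide": [0, 0, 0], "hand": 1}]}}

```text
time_s: 1.48
tool_pos: [0.4406, 0.2071, 0.2241]
ee_rot: [[0.002, 1.0, -0.0], [0.001, -0.0, -1.0], [-1.0, 0.002, -0.001]]
force: [1.1, -0.5, -0.0]
opening: 1.001
```

Run:
```python
from h import *
s=robot.get_state();print(s['tool_pos'],s['time_s'],s['joint_positions'].round(2))
c=cap('wrist','w2.png')
```

```text
[0.44059509 0.20710595 0.22411652] 1.475 [-0.52  0.4   0.03  1.96 -0.01  0.78 -0.48]
```

View pics/w2.png

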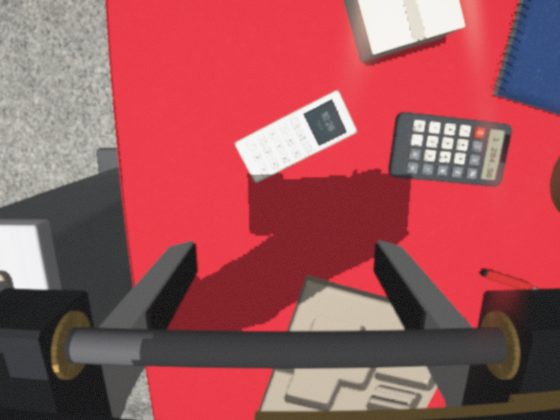

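Handset: white, screen up, at (296,135). The dark calculator at (450,148) is the look-alike.

Run:
```python
from h import *
c=cap('wrist');hsv=cv2.cvtColor(c['img'],cv2.COLOR_BGR2HSV)
m=np.zeros(hsv.shape[:2],np.uint8);m[80:200,220:370]=(hsv[80:200,220:370,1]<120)*255
m=cv2.morphologyEx(m,cv2.MORPH_CLOSE,np.ones((5,5)))
for z in(0.006,.009,.011): 
    r=rect(c,m,z);print(r[:3])
W=cloud(c);print(np.nanmedian(W[m>0],0), np.nanmedian(W[20:60,180:300,2]))
cv2.imwrite('pics/hs.png',cv2.resize(np.hstack([c['img'][80:200,220:370],cv2.merge([m]*3)[80:200,220:370]]),None,fx=2.6,fy=2.6))
```

```text
(array([0.45149081, 0.2579129 ]), (119.5534439086914, 48.5436897277832), 26.942846298217773)
(array([0.45141431, 0.25809653]), (118.6032485961914, 48.157859802246094), 26.942888259887695)
(array([0.45136322, 0.2582189 ]), (117.96975708007812, 47.9006462097168), 26.942873001098633)
[0.45207209 0.25853718 0.01007701] -0.0013915892188441359
```

View pics/hs.png

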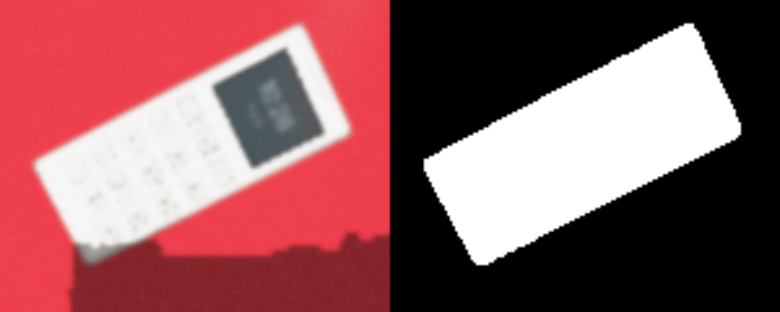

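```bash
cat >> h.py <<'E'
TC=np.array([.5355,-.025]);TY=np.deg2rad(-17.05)
def tw(x,y): 
    c,s=np.cos(TY),np.sin(TY);return TC+np.array([c*x-s*y,s*x+c*y])/1000
def go(p,yawdeg):
    from scipy.spatial.transform import Rotation as R
    s=robot.get_state();M=s['ee_rot'];p=np.array(p)
    y=np.deg2rad(yawdeg);t=np.array([0,0,-1.]);j=np.array([np.cos(y),np.sin(y),0]);Rt=np.stack([t,j,np.cross(t,j)],1)
    rv=R.from_matrix(M.T@Rt).as_rotvec()
    print('t',round(s['time_s'],2),'pos',s['tool_pos'].round(4),'F',s['force'].round(1),'op',round(s['opening']*94,1),'j7',s['joint_positions'][6].round(2))
    print('slide units now-axes',(M.T@(p-s['tool_pos'])/.03).round(2),' after-turn axes',(Rt.T@(p-s['tool_pos'])/.03).round(2),'rot units',(np.rad2deg(rv)/8).round(2))
E
python3 -c "
from h import *
go([.4515,.258,.09],-63.06)"
```

```text
t 1.57 pos [0.443  0.2056 0.2242] F [ 0.6 -0.2 -0. ] op 94.0 j7 -0.48
slide units now-axes [ 4.48  0.26 -1.75]  after-turn axes [ 4.47 -1.43 -1.04] rot units [ 7.85 -0.02 -0.03]
```

>>> {"method": "move_arm", "body": {"rows": [{"rotation": [0, 0, 0], "slide": [0.3, 0.26, -1], "hand": 1}, {"rotation": [0, 0, 0], "slide": [0.3, 0, -0.75], "hand": 1}, {"rotation": [1, 0, 0], "slide": [0.5, 0, 0], "hand": 1}, {"rotation": [1, 0, 0], "slide": [0.5, 0, 0], "hand": 1}, {"rotation": [1, 0, 0], "slide": [0.5, 0, 0], "hand": 1}, {"rotation": [1, 0, 0], "slide": [0.5, 0, 0], "hand": 1}, {"rotation": [1, 0, 0], "slide": [0.5, 0, 0], "hand": 1}, {"rotation": [1, 0, 0], "slide": [0.5, 0, 0], "hand": 1}, {"rotation": [1, 0, 0], "slide": [0.4, 0, 0], "hand": 1}, {"rotation": [0.85, 0, 0], "slide": [0.2, 0, 0], "hand": 0.8}]}}

```text
time_s: 2.82
tool_pos: [0.4712, 0.2485, 0.0946]
ee_rot: [[0.019, 0.4, -0.916], [-0.003, -0.917, -0.4], [-1.0, 0.01, -0.016]]
force: [0.3, -0.9, 0.6]
opening: 0.928
```

>>> {"method": "move_arm", "body": {"rows": [{"rotation": [0, 0, 0], "slide": [0, 0, 0], "hand": 0.75}]}}

```text
time_s: 2.95
tool_pos: [0.4723, 0.2473, 0.094]
ee_rot: [[0.019, 0.399, -0.917], [-0.005, -0.917, -0.399], [-1.0, 0.012, -0.016]]
force: [-0.0, -0.4, 0.4]
opening: 0.824
```

```bash
python3 -c "
from h import *
cap('wrist','w3.png')
go([.4515,.258,.023],-63.06)"
```

```text
t 3.0 pos [0.4725 0.2474 0.0943] F [ 0.2 -1.3  0.2] op 73.6 j7 -1.36
slide units now-axes [ 2.36 -0.63  0.54]  after-turn axes [ 2.38 -0.63  0.46] rot units [-0.42 -0.12 -0.09]
```

View pics/w3.png

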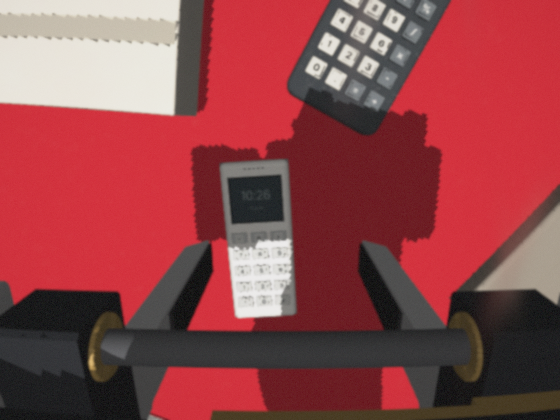

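Run:
```python
from h import *
c=cap('wrist');hsv=cv2.cvtColor(c['img'],cv2.COLOR_BGR2HSV)
m=np.zeros(hsv.shape[:2],np.uint8);m[150:325,213:305]=(hsv[150:325,213:305,1]<120)*255
m=cv2.morphologyEx(m,cv2.MORPH_CLOSE,np.ones((9,9)))
r=rect(c,m,.010);print(r[:3])
```

```text
(array([0.45245755, 0.2579632 ]), (118.53860473632812, 47.36112594604492), 26.816831588745117)
```

>>> {"method": "move_arm", "body": {"rows": [{"rotation": [-0.2, -0.06, -0.04], "slide": [0.6, -0.3, 0.27], "hand": 0.75}, {"rotation": [-0.2, -0.06, -0.04], "slide": [0.6, -0.3, 0.27], "hand": 0.75}, {"rotation": [0, 0, 0], "slide": [0, 0, 0], "hand": 0.75}]}}

```text
time_s: 3.42
tool_pos: [0.4529, 0.2575, 0.0591]
ee_rot: [[0.003, 0.455, -0.89], [0.002, -0.89, -0.455], [-1.0, 0.0, -0.004]]
force: [0.6, 0.4, 0.5]
opening: 0.748
```

```bash
python3 -c "
from h import *
go([.4515,.258,.023],-63.06)"
```

```text
t 3.42 pos [0.4529 0.2575 0.0591] F [0.6 0.4 0.5] op 70.3 j7 -1.32
slide units now-axes [ 1.2  -0.04  0.04]  after-turn axes [ 1.2  -0.04  0.04] rot units [ 0.02 -0.03 -0.  ]
```

>>> {"method": "move_arm", "body": {"force": 20, "rows": [{"rotation": [0, 0, 0], "slide": [0.5, -0.02, 0.02], "hand": 0.75}, {"rotation": [0, 0, 0], "slide": [0.5, 0, 0], "hand": 0.75}, {"rotation": [0, 0, 0], "slide": [0.2, 0, 0], "hand": 0.7}, {"rotation": [0, 0, 0], "slide": [0, 0, 0], "hand": 0.4}, {"rotation": [0, 0, 0], "slide": [0, 0, 0], "hand": 0.4}, {"rotation": [0, 0, 0], "slide": [0, 0, 0], "hand": 0.4}]}}

```text
time_s: 4.18
tool_pos: [0.4552, 0.2576, 0.0222]
ee_rot: [[0.008, 0.454, -0.891], [0.003, -0.891, -0.454], [-1.0, 0.001, -0.008]]
force: [0.6, -0.0, -1.2]
opening: 0.501
```

```bash
python3 -c "
from h import *
p=tw(-49,0);print(p)
go([*p,.15],-17.05)"
```

```text
[ 0.48865359 -0.0106329 ]
t 4.17 pos [0.4552 0.2576 0.0222] F [ 0.6 -0.  -1.2] op 47.1 j7 -1.29
slide units now-axes [-4.28  8.47  3.03]  after-turn axes [-4.26  3.69  8.22] rot units [-5.74 -0.05 -0.03]
```

>>> {"method": "move_arm", "body": {"rows": [{"rotation": [0, 0, 0], "slide": [-0.5, 0, 0], "hand": 0.4}, {"rotation": [0, 0, 0], "slide": [-1, 0, 0], "hand": 0.4}, {"rotation": [-0.6, 0, 0], "slide": [-0.5, 0.7, 0.6], "hand": 0.4}, {"rotation": [-0.7, 0, 0], "slide": [0, 0.75, 0.7], "hand": 0.4}, {"rotation": [-0.7, 0, 0], "slide": [0, 0.75, 0.7], "hand": 0.4}, {"rotation": [-0.7, 0, 0], "slide": [0, 0.75, 0.7], "hand": 0.4}, {"rotation": [-0.7, 0, 0], "slide": [0, 0.75, 0.7], "hand": 0.4}, {"rotation": [-0.7, 0, 0], "slide": [0, 0.75, 0.7], "hand": 0.4}, {"rotation": [-0.7, 0, 0], "slide": [0, 0.75, 0.7], "hand": 0.4}, {"rotation": [-0.6, 0, 0], "slide": [0, 0.6, 0.6], "hand": 0.4}]}}

```text
time_s: 5.42
tool_pos: [0.4719, 0.0209, 0.0938]
ee_rot: [[0.02, 0.951, -0.309], [0.004, -0.309, -0.951], [-1.0, 0.018, -0.01]]
force: [-0.4, -0.5, -1.2]
opening: 0.496
```

```bash
python3 -c "
from h import *
cap('wrist','w4.png')
p=tw(-49,2.7);print(p)
go([*p,.028],-17.05)"
```

```text
[ 0.48944524 -0.00805157]
t 5.47 pos [0.4736 0.017  0.094 ] F [ 1.2 -3.4 -0.3] op 47.0 j7 -0.44
slide units now-axes [2.21 0.72 0.65]  after-turn axes [2.2  0.75 0.64] rot units [-0.14 -0.06 -0.15]
```

View pics/w4.png

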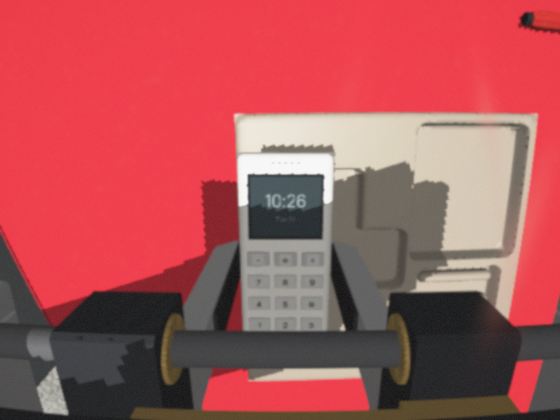

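>>> {"method": "move_arm", "body": {"rows": [{"rotation": [-0.07, -0.03, -0.07], "slide": [0.4, 0.4, 0.35], "hand": 0.4}, {"rotation": [-0.07, -0.03, -0.07], "slide": [0.4, 0.3, 0.3], "hand": 0.4}, {"rotation": [0, 0, 0], "slide": [0, 0, 0], "hand": 0.4}, {"rotation": [0, 0, 0], "slide": [0, 0, 0], "hand": 0.4}]}}

```text
time_s: 5.98
tool_pos: [0.4888, -0.0087, 0.072]
ee_rot: [[0.003, 0.955, -0.295], [-0.001, -0.295, -0.955], [-1.0, 0.003, 0.0]]
force: [0.1, -0.3, 0.0]
opening: 0.499
```

```bash
python3 -c "
from h import *
c=cap('wrist','w5.png')
p=tw(-49,2.7);print(p)
go([*p,.028],-17.05)
W=cloud(c);t=(W[...,2]>.012)&(W[...,2]<.022)
for n,uvs in dict(pred=[(-103,102),(103,102),(103,-102)]).items():
    for q in uvs: print(q,proj(c,[*tw(*q),.017]).round(1))
"
```

```text
[ 0.48944524 -0.00805157]
t 6.03 pos [ 0.4889 -0.0087  0.072 ] F [-0.2 -0.8 -0.9] op 46.6 j7 -0.39
slide units now-axes [ 1.47  0.01 -0.03]  after-turn axes [ 1.47  0.01 -0.03] rot units [-0.01  0.   -0.03]
(-103, 102) [189.3  68. ]
(103, 102) [541.7  74.1]
(103, -102) [492.5 368.3]
```

View pics/w5.png

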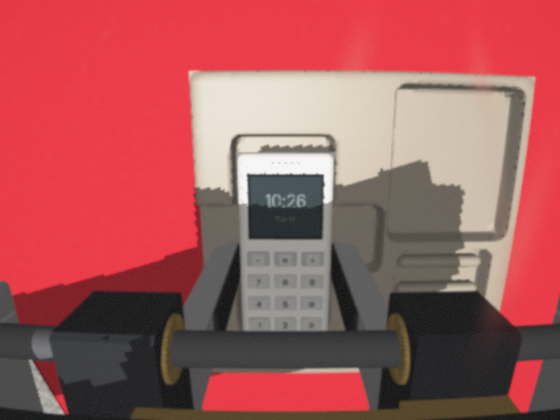

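>>> {"method": "move_arm", "body": {"rows": [{"rotation": [0, 0, 0], "slide": [0.5, 0, 0], "hand": 0.4}, {"rotation": [0, 0, 0], "slide": [0.5, 0, 0], "hand": 0.4}, {"rotation": [0, 0, 0], "slide": [0.3, 0, 0], "hand": 0.4}, {"rotation": [0, 0, 0], "slide": [0, 0, 0], "hand": 0.4}]}}

```text
time_s: 6.52
tool_pos: [0.488, -0.0071, 0.0301]
ee_rot: [[0.002, 0.956, -0.293], [-0.001, -0.293, -0.956], [-1.0, 0.002, 0.0]]
force: [-0.3, 0.2, -1.3]
opening: 0.496
```

```bash
python3 -c "
from h import *
p=tw(-49,2.7)
go([*p,.028],-17.05)
c=cap('wrist','w6.png')"
```

```text
t 6.53 pos [ 0.488  -0.0071  0.0301] F [-0.3  0.2 -1.3] op 46.6 j7 -0.39
slide units now-axes [0.07 0.06 0.02]  after-turn axes [0.07 0.06 0.02] rot units [ 0.    0.   -0.02]
```

View pics/w6.png

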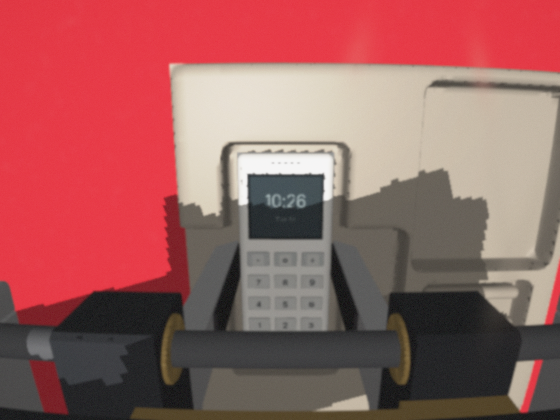

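>>> {"method": "move_arm", "body": {"rows": [{"rotation": [0, 0, 0], "slide": [0.05, 0.03, 0], "hand": 0.4}, {"rotation": [0, 0, 0], "slide": [0, 0, 0], "hand": 0.6}, {"rotation": [0, 0, 0], "slide": [0, 0, 0], "hand": 0.6}, {"rotation": [0, 0, 0], "slide": [-0.5, 0, 0], "hand": 0.6}, {"rotation": [0, 0, 0], "slide": [-1, 0, 0], "hand": 0.8}, {"rotation": [0, 0, 0], "slide": [-1, 0, 0], "hand": 1}, {"rotation": [0, 0, 0], "slide": [-1, 0, 0], "hand": 1}, {"rotation": [0, 0, 0], "slide": [-1, 0, 0], "hand": 1}, {"rotation": [0, 0, 0], "slide": [0, 0, 0], "hand": 1}]}}

```text
time_s: 7.7
tool_pos: [0.49, -0.0075, 0.1745]
ee_rot: [[0.01, 0.956, -0.293], [-0.001, -0.293, -0.956], [-1.0, 0.01, -0.002]]
force: [0.1, 0.3, -0.8]
opening: 0.998
```

```bash
python3 -c "
from h import *
go([.43,-.22,.2],12)
c=cap('wrist','w7.png')
for q in [(-103,102),(103,102),(103,-102),(56,47)]: print(q,proj(c,[*tw(*q),.017]).round(1))
hsv=cv2.cvtColor(c['img'],cv2.COLOR_BGR2HSV)"
```

```text
t 7.7 pos [ 0.49   -0.0075  0.1745] F [ 0.1  0.3 -0.8] op 93.8 j7 -0.38
slide units now-axes [-0.87  0.17  7.36]  after-turn axes [-0.85 -3.43  6.51] rot units [-3.63  0.   -0.07]
(-103, 102) [218.4  84.6]
(103, 102) [460.   87.3]
(103, -102) [436.1 302.3]
(56, 47) [402.7 150.7]
```

View pics/w7.png

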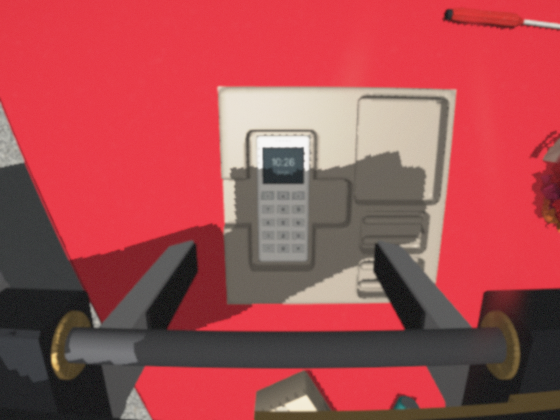

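Handset lies centred in its recess. Refit the tray from this unobstructed view, then go for the carton.

Run:
```python
from h import *
c=cap('wrist');W=cloud(c);hsv=cv2.cvtColor(c['img'],cv2.COLOR_BGR2HSV)
sat=hsv[...,1]<130
K=np.zeros_like(sat);K[60:320,200:480]=1
m=(sat&K).astype(np.uint8)
# corner top-left, top-right by fitting lines to top edge, left edge, right edge
def edge(pts): return np.array([onz(c,u,v,.017)[:2] for u,v in pts])
top=edge([(u,np.argmax(m[60:,u])+60) for u in range(235,440,5)])
left=edge([(np.argmax(m[v,200:])+200,v) for v in range(95,140,4)])
right=edge([(480-np.argmax(m[v,:480][::-1])-1,v) for v in range(100,235,5)])
bot=edge([(u,320-np.argmax(m[:320,u][::-1])-1) for u in range(240,345,5)])
cs,s=np.cos(TY),np.sin(TY);R=np.array([[cs,s],[-s,cs]])
for n,e in dict(top=top,left=left,right=right,bot=bot).items():
    l=(R@(e-TC).T).T*1000
    print(n,np.median(l,0).round(1),np.polyfit(*( (l[:,0],l[:,1]) if n in('top','bot') else (l[:,1],l[:,0])),1).round(4))
r=np.zeros_like(m);r[120:275,240:325]=((hsv[...,1]<40)&(hsv[...,2]>80))[120:275,240:325]
```

```text
top [ -6.8 100.1] [  0.     100.1823]
left [-103.7   74.9] [-5.200000e-03 -1.032597e+02]
right [99.3 34.5] [-2.00000e-03  9.93387e+01]
bot [ -43.6 -100.3] [ 2.500000e-03 -1.003328e+02]
```

>>> {"method": "move_arm", "body": {"rows": [{"rotation": [-0.4, 0, 0], "slide": [0, -0.2, 0.9], "hand": 1}, {"rotation": [-0.4, 0, 0], "slide": [0, -0.2, 0.9], "hand": 1}, {"rotation": [-0.4, 0, 0], "slide": [0, -0.2, 0.9], "hand": 1}, {"rotation": [-0.4, 0, 0], "slide": [0, -0.2, 0.9], "hand": 1}, {"rotation": [-0.4, 0, 0], "slide": [0, -0.2, 0.9], "hand": 1}, {"rotation": [-0.4, 0, 0], "slide": [0, -0.2, 0.9], "hand": 1}, {"rotation": [-0.4, 0, 0], "slide": [0, -0.2, 0.9], "hand": 1}, {"rotation": [-0.4, 0, 0], "slide": [0, -0.2, 0.9], "hand": 1}, {"rotation": [-0.4, 0, 0], "slide": [0, -0.1, 0.9], "hand": 1}, {"rotation": [0, 0, 0], "slide": [0, 0, 0], "hand": 1}]}}

```text
time_s: 9.05
tool_pos: [0.4114, -0.247, 0.1608]
ee_rot: [[-0.017, 0.975, 0.222], [0.008, 0.223, -0.975], [-1.0, -0.015, -0.012]]
force: [-0.5, 0.1, -0.1]
opening: 0.997
```

```bash
sed -i 's/^TC=.*;TY/TC=np.array([.5341,-.0246]);TY/' h.py
python3 - <<'E'
from h import *
c=cap('wrist','w8.png')
go([.43,-.2475,.12],12.1)
hsv=cv2.cvtColor(c['img'],cv2.COLOR_BGR2HSV);W=cloud(c)
print(np.nanpercentile(W[...,2],[1,50]))
m=((W[...,2]>.033)&(W[...,2]<.048)&(W[...,0]>.37)&(W[...,0]<.49)&(W[...,1]>-.31)&(W[...,1]<-.18)).astype(np.uint8)
m=cv2.morphologyEx(m,cv2.MORPH_OPEN,np.ones((3,3)))
print(rect(c,m,.04)[:3],np.nanmedian(W[m>0],0))
cv2.imwrite('pics/m.png',m*255)
E
```

```text
t 9.1 pos [ 0.4112 -0.2454  0.1608] F [ 0.2 -0.1  0.1] op 93.8 j7 0.54
slide units now-axes [1.35 0.62 0.22]  after-turn axes [1.36 0.6  0.2 ] rot units [ 0.1  -0.09  0.11]
[-8.64207545e-01 -8.36823657e-04]
(array([ 0.43164517, -0.24512437]), (61.56991195678711, 80.55809783935547), 11.642264366149902) [ 0.43131815 -0.2434516   0.03908386]
```

View pics/w8.png

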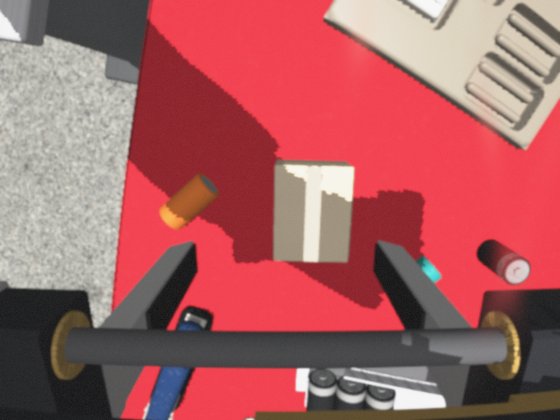

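>>> {"method": "move_arm", "body": {"rows": [{"rotation": [0.08, -0.05, 0.06], "slide": [0.6, 0.35, 0.05], "hand": 1}, {"rotation": [0.08, -0.04, 0.05], "slide": [0.8, 0.3, 0], "hand": 1}, {"rotation": [0, 0, 0], "slide": [0, 0, 0], "hand": 1}, {"rotation": [0, 0, 0], "slide": [0, 0, 0], "hand": 1}]}}

```text
time_s: 9.6
tool_pos: [0.4294, -0.2365, 0.1168]
ee_rot: [[-0.004, 0.979, 0.205], [0.004, 0.205, -0.979], [-1.0, -0.003, -0.005]]
force: [-0.2, 0.4, -0.0]
opening: 1.001
```

Run:
```python
from h import *
go([.4316,-.2451,.036],11.64)
```

```text
t 9.6 pos [ 0.4294 -0.2365  0.1168] F [-0.2  0.4 -0. ] op 94.1 j7 0.47
slide units now-axes [2.69 0.02 0.31]  after-turn axes [2.69 0.01 0.3 ] rot units [ 0.02 -0.03  0.02]
```

>>> {"method": "move_arm", "body": {"rows": [{"rotation": [0, 0, 0], "slide": [0.7, 0, 0.2], "hand": 1}, {"rotation": [0, 0, 0], "slide": [0.8, 0, 0.1], "hand": 1}, {"rotation": [0, 0, 0], "slide": [0.4, 0, 0], "hand": 1}, {"rotation": [0, 0, 0], "slide": [0, 0, 0], "hand": 1}]}}

```text
time_s: 10.1
tool_pos: [0.4324, -0.245, 0.0618]
ee_rot: [[0.0, 0.979, 0.205], [0.002, 0.205, -0.979], [-1.0, 0.001, -0.002]]
force: [-0.2, -0.2, 1.0]
opening: 1.003
```

Run:
```python
from h import *
go([.4316,-.2451,.036],11.64)
```

```text
t 10.1 pos [ 0.4324 -0.245   0.0618] F [-0.2 -0.2  1. ] op 94.2 j7 0.45
slide units now-axes [ 0.86 -0.03 -0.  ]  after-turn axes [ 0.86 -0.03 -0.  ] rot units [ 0.03 -0.01 -0.01]
```

>>> {"method": "move_arm", "body": {"force": 20, "rows": [{"rotation": [0, 0, 0], "slide": [0.45, -0.02, 0], "hand": 1}, {"rotation": [0, 0, 0], "slide": [0.4, 0, 0], "hand": 0.9}, {"rotation": [0, 0, 0], "slide": [0, 0, 0], "hand": 0.55}, {"rotation": [0, 0, 0], "slide": [0, 0, 0], "hand": 0.55}, {"rotation": [0, 0, 0], "slide": [0, 0, 0], "hand": 0.55}, {"rotation": [0, 0, 0], "slide": [0, 0, 0], "hand": 0.55}]}}

```text
time_s: 10.85
tool_pos: [0.4329, -0.2453, 0.0364]
ee_rot: [[0.003, 0.979, 0.206], [0.001, 0.206, -0.979], [-1.0, 0.003, -0.0]]
force: [-1.4, -0.5, -1.0]
opening: 0.671
```

Run:
```python
from h import *
p=tw(56,47);print(p)
go([*p,.15],-17.05)
```

```text
[0.60141945 0.00391477]
t 10.85 pos [ 0.4329 -0.2453  0.0364] F [-1.4 -0.5 -1. ] op 63.1 j7 0.44
slide units now-axes [-3.76  7.22 -6.98]  after-turn axes [-3.79  2.94 -9.59] rot units [ 3.61 -0.01 -0.02]
```

>>> {"method": "move_arm", "body": {"rows": [{"rotation": [0, 0, 0], "slide": [-0.5, 0, 0], "hand": 0.55}, {"rotation": [0, 0, 0], "slide": [-1, 0, 0], "hand": 0.55}, {"rotation": [0.4, 0, 0], "slide": [-0.9, 0.5, -0.7], "hand": 0.55}, {"rotation": [0.4, 0, 0], "slide": [0, 0.6, -0.95], "hand": 0.55}, {"rotation": [0.4, 0, 0], "slide": [0, 0.6, -0.95], "hand": 0.55}, {"rotation": [0.4, 0, 0], "slide": [0, 0.6, -0.95], "hand": 0.55}, {"rotation": [0.4, 0, 0], "slide": [0, 0.6, -0.95], "hand": 0.55}, {"rotation": [0.4, 0, 0], "slide": [0, 0.6, -0.95], "hand": 0.55}, {"rotation": [0.4, 0, 0], "slide": [0, 0.6, -0.95], "hand": 0.55}, {"rotation": [0.4, 0, 0], "slide": [0, 0.6, -0.9], "hand": 0.55}]}}

```text
time_s: 12.1
tool_pos: [0.5772, -0.0246, 0.1227]
ee_rot: [[0.012, 0.966, -0.258], [0.0, -0.258, -0.966], [-1.0, 0.011, -0.003]]
force: [0.9, -0.2, 0.1]
opening: 0.666
```

>>> {"method": "move_arm", "body": {"rows": [{"rotation": [0.2, 0, 0], "slide": [0, 0, 0], "hand": 0.55}, {"rotation": [0, 0, 0], "slide": [0, 0, 0], "hand": 0.55}]}}

```text
time_s: 12.35
tool_pos: [0.5783, -0.0222, 0.1243]
ee_rot: [[0.014, 0.959, -0.282], [0.002, -0.282, -0.959], [-1.0, 0.013, -0.006]]
force: [0.7, -0.4, -1.3]
opening: 0.667
```

Run:
```python
from h import *
p=tw(56,47);print(p)
go([*p,.042],-17.05)
cap('wrist','w9.png')
```

```text
[0.60141945 0.00391477]
t 12.35 pos [ 0.5783 -0.0222  0.1243] F [ 0.7 -0.4 -1.3] op 62.7 j7 -0.28
slide units now-axes [ 2.76  0.46 -1.04]  after-turn axes [ 2.74  0.48 -1.06] rot units [ 0.08 -0.04 -0.09]
```

View pics/w9.png

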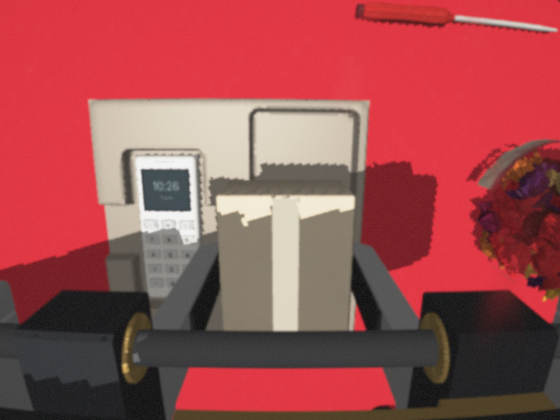

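>>> {"method": "move_arm", "body": {"rows": [{"rotation": [0.04, -0.02, -0.05], "slide": [0.4, 0.25, -0.55], "hand": 0.55}, {"rotation": [0.04, -0.02, -0.04], "slide": [0.5, 0.2, -0.5], "hand": 0.55}, {"rotation": [0, 0, 0], "slide": [0.4, 0, 0], "hand": 0.55}, {"rotation": [0, 0, 0], "slide": [0, 0, 0], "hand": 0.55}, {"rotation": [0, 0, 0], "slide": [0, 0, 0], "hand": 0.55}]}}

```text
time_s: 13.02
tool_pos: [0.6004, 0.0044, 0.0817]
ee_rot: [[-0.004, 0.955, -0.295], [0.0, -0.295, -0.955], [-1.0, -0.003, 0.001]]
force: [-0.6, -0.2, -1.0]
opening: 0.671
```

Run:
```python
from h import *
p=tw(56,47)
go([*p,.042],-17.05)
cap('wrist','w10.png')
```

```text
t 13.03 pos [0.6004 0.0044 0.0817] F [-0.6 -0.2 -1. ] op 63.1 j7 -0.33
slide units now-axes [1.32 0.04 0.  ]  after-turn axes [1.32 0.04 0.  ] rot units [-0.02  0.01  0.02]
```

View pics/w10.png

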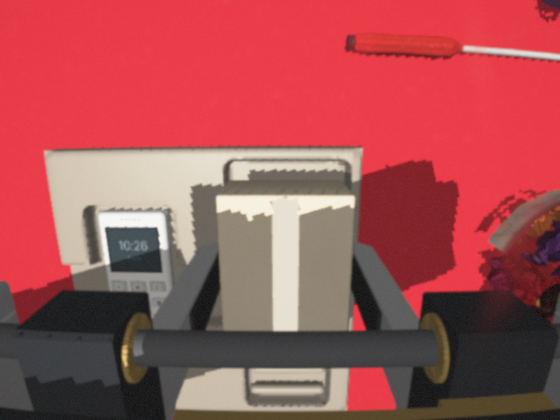

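>>> {"method": "move_arm", "body": {"rows": [{"rotation": [0, 0, 0], "slide": [0.4, 0.04, 0], "hand": 0.55}, {"rotation": [0, 0, 0], "slide": [0.4, 0, 0], "hand": 0.55}, {"rotation": [0, 0, 0], "slide": [0.1, 0, 0], "hand": 0.55}, {"rotation": [0, 0, 0], "slide": [0, 0, 0], "hand": 0.55}]}}

```text
time_s: 13.58
tool_pos: [0.6013, 0.003, 0.0533]
ee_rot: [[-0.003, 0.955, -0.297], [-0.0, -0.297, -0.955], [-1.0, -0.003, 0.001]]
force: [0.0, -0.8, -0.8]
opening: 0.669
```

Run:
```python
from h import *
p=tw(56,47)
go([*p,.042],-17.05)
cap('wrist','w11.png')
```

```text
t 13.57 pos [0.6013 0.003  0.0533] F [ 0.  -0.8 -0.8] op 62.9 j7 -0.33
slide units now-axes [ 0.38 -0.   -0.03]  after-turn axes [ 0.38 -0.01 -0.03] rot units [-0.02  0.01  0.02]
```

View pics/w11.png

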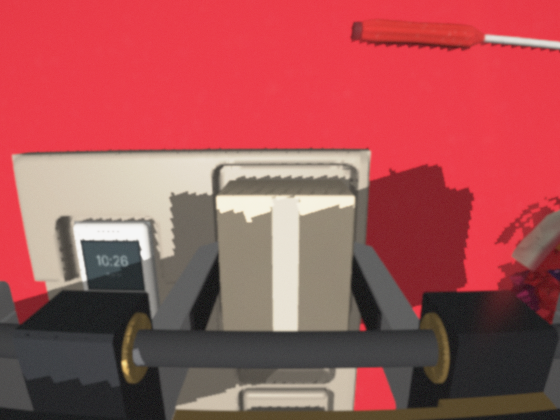

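>>> {"method": "move_arm", "body": {"rows": [{"rotation": [0, 0, 0], "slide": [0.25, 0, -0.02], "hand": 0.55}, {"rotation": [0, 0, 0], "slide": [0.1, 0, 0], "hand": 0.55}, {"rotation": [0, 0, 0], "slide": [0, 0, 0], "hand": 0.55}]}}

```text
time_s: 14.0
tool_pos: [0.6019, 0.0037, 0.0427]
ee_rot: [[-0.002, 0.955, -0.296], [-0.0, -0.296, -0.955], [-1.0, -0.002, 0.001]]
force: [0.4, 0.6, -0.6]
opening: 0.67
```

Run:
```python
from h import *
p=tw(56,47)
go([*p,.042],-17.05)
```

```text
t 14.0 pos [0.6019 0.0037 0.0427] F [ 0.4  0.6 -0.6] op 63.0 j7 -0.33
slide units now-axes [ 0.02 -0.02 -0.  ]  after-turn axes [ 0.02 -0.02 -0.  ] rot units [-0.02  0.01  0.01]
```

>>> {"method": "move_arm", "body": {"rows": [{"rotation": [0, 0, 0], "slide": [0.03, 0, 0], "hand": 0.55}, {"rotation": [0, 0, 0], "slide": [0, 0, 0], "hand": 0.85}, {"rotation": [0, 0, 0], "slide": [0, 0, 0], "hand": 0.85}, {"rotation": [0, 0, 0], "slide": [-0.5, 0, 0], "hand": 0.85}, {"rotation": [0, 0, 0], "slide": [-1, 0, 0], "hand": 0.9}, {"rotation": [0, 0, 0], "slide": [-1, 0, 0], "hand": 0.9}, {"rotation": [0, 0, 0], "slide": [-1, 0, 0], "hand": 0.9}, {"rotation": [0, 0, 0], "slide": [-1, 0, 0.5], "hand": 0.9}, {"rotation": [0, 0, 0], "slide": [0, 0, 0.5], "hand": 0.9}, {"rotation": [0, 0, 0], "slide": [0, 0, 0], "hand": 0.9}]}}

```text
time_s: 15.25
tool_pos: [0.5941, -0.0258, 0.1869]
ee_rot: [[0.004, 0.955, -0.296], [-0.0, -0.296, -0.955], [-1.0, 0.004, -0.001]]
force: [0.2, 0.9, 0.3]
opening: 0.897
```

Run:
```python
from h import *
go([.485,-.40,.2],0)
c=cap('wrist','w12.png')
W=cloud(c)
m=((W[...,2]>.04)&(W[...,2]<.05)&(W[...,0]>.53)&(W[...,0]<.68)&(W[...,1]>-.06)&(W[...,1]<.07)).astype(np.uint8)
m=cv2.morphologyEx(m,cv2.MORPH_OPEN,np.ones((3,3)))
r=rect(c,m,.045);print(r[:3],np.nanmedian(W[m>0],0))
cs,s=np.cos(TY),np.sin(TY);print(np.array([[cs,s],[-s,cs]])@(r[0]-TC)*1000)
```

```text
t 15.25 pos [ 0.5941 -0.0258  0.1869] F [0.2 0.9 0.3] op 84.3 j7 -0.29
slide units now-axes [-0.45  0.22 12.99]  after-turn axes [-0.44 -3.64 12.47] rot units [-2.15 -0.   -0.03]
(array([0.60239099, 0.00379301]), (78.86585998535156, 62.463783264160156), 72.8155746459961) [0.60238035 0.00515971 0.04406126]
[56.96454731 47.16844995]
```

View pics/w12.png

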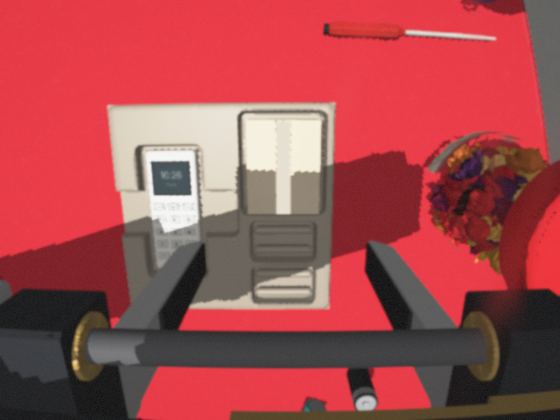

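>>> {"method": "move_arm", "body": {"rows": [{"rotation": [0, 0, 0], "slide": [0, 0, 1], "hand": 0.9}, {"rotation": [0, 0, 0], "slide": [0, 0, 1], "hand": 0.9}, {"rotation": [0, 0, 0], "slide": [0, 0, 1], "hand": 0.9}, {"rotation": [0, 0, 0], "slide": [0, 0, 1], "hand": 0.9}, {"rotation": [0, 0, 0], "slide": [0, 0, 1], "hand": 0.9}, {"rotation": [0, 0, 0], "slide": [0, 0, 1], "hand": 0.9}, {"rotation": [0, 0, 0], "slide": [0, 0, 1], "hand": 0.9}, {"rotation": [0, 0, 0], "slide": [0, 0, 1], "hand": 0.9}, {"rotation": [0, 0, 0], "slide": [0, 0, 1], "hand": 0.9}, {"rotation": [0, 0, 0], "slide": [0, 0, 1], "hand": 0.9}]}}

```text
time_s: 16.55
tool_pos: [0.504, -0.3064, 0.1723]
ee_rot: [[-0.013, 0.96, -0.28], [0.015, -0.28, -0.96], [-1.0, -0.017, -0.01]]
force: [-0.0, -0.1, 1.0]
opening: 0.9
```

>>> {"method": "move_arm", "body": {"rows": [{"rotation": [0, 0, 0], "slide": [0, 0.3, 1], "hand": 0.9}, {"rotation": [0, 0, 0], "slide": [0, 0.3, 1], "hand": 0.9}, {"rotation": [0, 0, 0], "slide": [0, 0, 0.7], "hand": 0.9}, {"rotation": [0, 0, 0], "slide": [0, 0, 0], "hand": 0.9}, {"rotation": [0, 0, 0], "slide": [0, 0, 0], "hand": 0.9}]}}

```text
time_s: 17.18
tool_pos: [0.4968, -0.3883, 0.1653]
ee_rot: [[-0.02, 0.96, -0.28], [0.023, -0.279, -0.96], [-1.0, -0.025, -0.016]]
force: [0.7, 1.2, 0.8]
opening: 0.903
```

Run:
```python
from h import *
go([.478,-.425,.12],-77)
c=cap('wrist','w13.png')
```

```text
t 17.18 pos [ 0.4968 -0.3883  0.1653] F [0.7 1.2 0.8] op 84.9 j7 0.35
slide units now-axes [ 1.5  -0.22  1.37]  after-turn axes [1.51 1.05 0.89] rot units [ 7.6  -0.01  0.23]
```

View pics/w13.png

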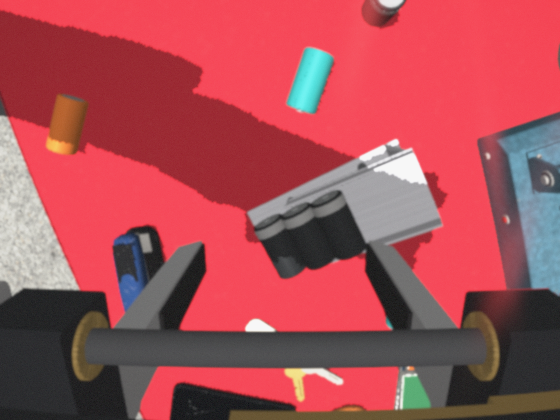

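The dispenser shows three dark cells with a light band at (280,245), (306,237), (338,222). The turquoise (310,80) and orange (66,125) ones are decoys and the standing used cell is at (385,8). The stop cell is the leftmost, low end (280,245). Measure it and confirm in a crop.

```bash
cat > cells.py <<'E'
from h import *
from scipy.optimize import least_squares
def fit(c,n=3,box=(.44,.57,-.47,-.37)):
    W=cloud(c);hsv=cv2.cvtColor(c['img'],cv2.COLOR_BGR2HSV)
    m=(hsv[...,2]<95)&(hsv[...,1]<140)&(W[...,2]>.045)&(W[...,2]<.085)&(W[...,0]>box[0])&(W[...,0]<box[1])&(W[...,1]>box[2])&(W[...,1]<box[3])
    m=cv2.erode(m.astype(np.uint8),np.ones((3,3)))>0
    P=W[m]*1000
    def res(q):
        x0,th,z0=q;u=P[:,0]*np.cos(th)+P[:,1]*np.sin(th)
        d=[abs(np.hypot(u-(x0+i*26*np.cos(np.deg2rad(16))),P[:,2]-(z0+i*26*np.sin(np.deg2rad(16))))-13) for i in range(n)]
        return np.min(d,0)
    best=min((least_squares(res,[x0,np.deg2rad(13),45],loss='soft_l1') for x0 in np.arange(360,390,6)),key=lambda r:r.cost)
    x0,th,z0=best.x;u=P[:,0]*np.cos(th)+P[:,1]*np.sin(th);v=-P[:,0]*np.sin(th)+P[:,1]*np.cos(th)
    print('pts',len(P),'yaw',np.rad2deg(th).round(2),'x0',x0.round(1),'z0',z0.round(1),'rms',np.sqrt(np.mean(res(best.x)**2)).round(2))
    for i in range(n):
        k=abs(u-(x0+i*25))<12
        if k.sum()<20: continue
        lo,hi=np.percentile(v[k],[1,99]);vm=(lo+hi)/2;uc=x0+i*25
        print(i,'v ext',(hi-lo).round(1),'ctr',(np.array([uc*np.cos(th)-vm*np.sin(th),uc*np.sin(th)+vm*np.cos(th)])/1000).round(4))
    return m
E
python3 - <<'E'
from cells import *
for n in('wrist','side'):
    c=cap(n);m=fit(c)
    im=c['img'].copy();im[m]=(0,255,0)
    if n=='wrist': a=np.hstack([c['img'][130:300,230:460],im[130:300,230:460]]);cv2.imwrite('pics/cr.png',cv2.resize(a,None,fx=1.7,fy=1.7))
E
```

```text
pts 4071 yaw 10.56 x0 398.1 z0 43.9 rms 0.89
0 v ext 45.1 ctr [ 0.4819 -0.4128]
1 v ext 45.5 ctr [ 0.5064 -0.4081]
2 v ext 45.9 ctr [ 0.531  -0.4037]
pts 399 yaw 10.86 x0 392.8 z0 46.6 rms 1.16
0 v ext 37.6 ctr [ 0.4806 -0.4207]
1 v ext 34.5 ctr [ 0.5054 -0.417 ]
2 v ext 33.0 ctr [ 0.53   -0.4129]
```

View pics/cr.png

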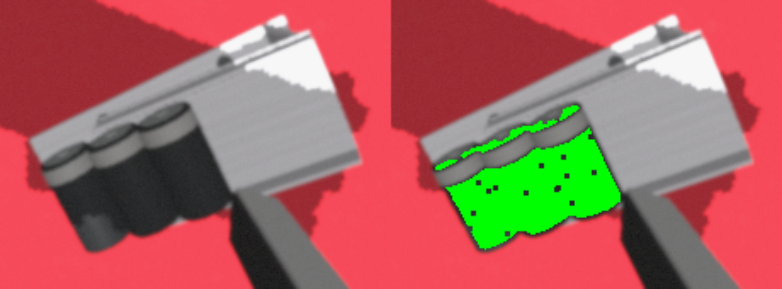

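>>> {"method": "move_arm", "body": {"rows": [{"rotation": [1, 0, 0.03], "slide": [0, -0.05, 0.1], "hand": 0.75}, {"rotation": [1, 0, 0.03], "slide": [0, -0.02, 0.1], "hand": 0.75}, {"rotation": [1, 0, 0.03], "slide": [0, 0, 0.1], "hand": 0.75}, {"rotation": [1, 0, 0.03], "slide": [0, 0.05, 0.1], "hand": 0.75}, {"rotation": [1, 0, 0.03], "slide": [0, 0.05, 0.1], "hand": 0.75}, {"rotation": [1, 0, 0.03], "slide": [0, 0.1, 0.05], "hand": 0.75}, {"rotation": [1, 0, 0.03], "slide": [0, 0.1, 0.05], "hand": 0.75}, {"rotation": [0.9, 0, 0.03], "slide": [0, 0, 0], "hand": 0.75}, {"rotation": [0, 0, 0], "slide": [0, 0, 0], "hand": 0.75}]}}

```text
time_s: 18.45
tool_pos: [0.4945, -0.4002, 0.168]
ee_rot: [[0.007, 0.161, -0.987], [0.001, -0.987, -0.161], [-1.0, 0.001, -0.007]]
force: [-0.1, 0.4, -0.0]
opening: 0.748
```

Run:
```python
from cells import *
go([.4819,-.4128,.06],-79.44)
c=cap('wrist','w14.png');fit(c)
go([.4819,-.4128,.06],-79.44)
```

```text
t 18.45 pos [ 0.4945 -0.4002  0.168 ] F [-0.1  0.4 -0. ] op 70.3 j7 -0.53
slide units now-axes [3.6  0.35 0.51]  after-turn axes [3.6  0.34 0.49] rot units [-0.16 -0.05 -0.  ]
pts 3890 yaw 10.51 x0 398.4 z0 44.0 rms 0.6
0 v ext 34.8 ctr [ 0.4829 -0.4186]
1 v ext 36.5 ctr [ 0.5075 -0.4143]
2 v ext 36.4 ctr [ 0.532  -0.4096]
t 18.5 pos [ 0.4945 -0.4002  0.168 ] F [ 0.6  0.3 -0.3] op 70.3 j7 -0.53
slide units now-axes [3.6  0.34 0.51]  after-turn axes [3.6  0.34 0.49] rot units [-0.15 -0.05 -0.  ]
```

View pics/w14.png

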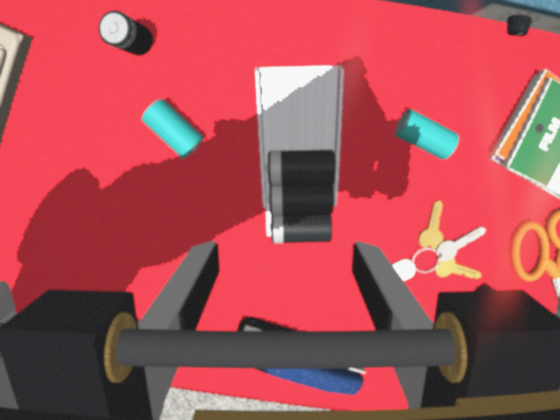

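Run:
```python
from cells import *
c=cap('wrist');W=cloud(c)
m=((W[...,2]>.047)&(W[...,2]<.06)&(W[...,0]>.47)&(W[...,0]<.495)&(W[...,1]>-.46)&(W[...,1]<-.37))
P=W[m];th=np.deg2rad(10.5);v=-P[:,0]*np.sin(th)+P[:,1]*np.cos(th);print(np.percentile(v,[0.5,2,50,98,99.5]).round(4),m.sum())
for vm in [(np.percentile(v,2)+np.percentile(v,98))/2]:
    print(np.array([.3984*np.cos(th)-vm*np.sin(th),.3984*np.sin(th)+vm*np.cos(th)]))
```

```text
[-0.5196 -0.5187 -0.4951 -0.4723 -0.4715] 1668
[ 0.48202748 -0.41460568]
```

>>> {"method": "move_arm", "body": {"rows": [{"rotation": [-0.08, -0.02, 0], "slide": [0.5, 0.2, 0.25], "hand": 0.75}, {"rotation": [-0.08, -0.02, 0], "slide": [0.5, 0.2, 0.25], "hand": 0.75}, {"rotation": [0, 0, 0], "slide": [0.5, 0, 0], "hand": 0.75}, {"rotation": [0, 0, 0], "slide": [0.5, 0, 0], "hand": 0.75}, {"rotation": [0, 0, 0], "slide": [0.2, 0, 0], "hand": 0.75}, {"rotation": [0, 0, 0], "slide": [0, 0, 0], "hand": 0.75}]}}

```text
time_s: 19.3
tool_pos: [0.4796, -0.4154, 0.0956]
ee_rot: [[-0.001, 0.188, -0.982], [0.002, -0.982, -0.188], [-1.0, -0.002, 0.001]]
force: [0.7, -0.4, -0.4]
opening: 0.753
```

Run:
```python
from cells import *
go([.482,-.4143,.06],-79.46)
cap('wrist','w15.png')
```

```text
t 19.3 pos [ 0.4796 -0.4154  0.0956] F [ 0.7 -0.4 -0.4] op 70.8 j7 -0.46
slide units now-axes [ 1.19 -0.02 -0.09]  after-turn axes [ 1.19 -0.02 -0.09] rot units [0.04 0.   0.02]
```

View pics/w15.png

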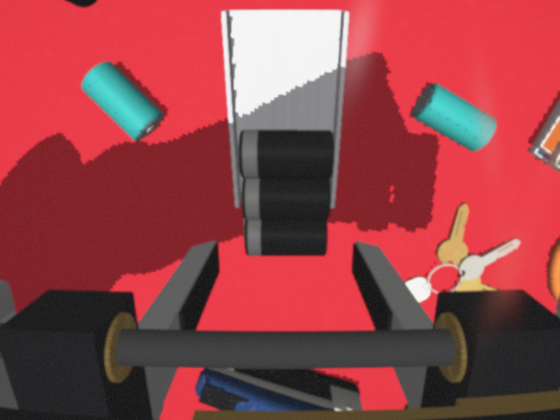

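>>> {"method": "move_arm", "body": {"force": 20, "rows": [{"rotation": [0.02, 0, 0.01], "slide": [0.4, 0, -0.08], "hand": 0.75}, {"rotation": [0.02, 0, 0.01], "slide": [0.4, 0, 0], "hand": 0.75}, {"rotation": [0, 0, 0], "slide": [0.36, 0, 0], "hand": 0.75}, {"rotation": [0, 0, 0], "slide": [0, 0, 0], "hand": 0.75}]}}

```text
time_s: 19.85
tool_pos: [0.4831, -0.4149, 0.0593]
ee_rot: [[0.001, 0.183, -0.983], [-0.002, -0.983, -0.183], [-1.0, 0.002, -0.001]]
force: [-0.6, -0.7, 0.9]
opening: 0.749
```

Run:
```python
from cells import *
go([.482,-.4143,.06],-79.46)
```

```text
t 19.85 pos [ 0.4831 -0.4149  0.0593] F [-0.6 -0.7  0.9] op 70.4 j7 -0.45
slide units now-axes [-0.02 -0.03  0.03]  after-turn axes [-0.02 -0.03  0.03] rot units [ 0.   -0.01 -0.02]
```

>>> {"method": "move_arm", "body": {"rows": [{"rotation": [0, 0, 0], "slide": [0, 0, 0.03], "hand": 0.4}, {"rotation": [0, 0, 0], "slide": [0, 0, 0], "hand": 0.4}, {"rotation": [0, 0, 0], "slide": [0, 0, 0], "hand": 0.4}, {"rotation": [0, 0, 0], "slide": [0, 0, 0], "hand": 0.4}, {"rotation": [0, 0, 0], "slide": [-0.2, 0, 0], "hand": 0.4}, {"rotation": [0, 0, 0], "slide": [-0.4, 0, 0], "hand": 0.4}, {"rotation": [0, 0, 0], "slide": [-0.8, 0, 0], "hand": 0.4}, {"rotation": [0, 0, 0], "slide": [-0.8, 0, 0], "hand": 0.4}, {"rotation": [0, 0, 0], "slide": [-0.6, 0, 0], "hand": 0.4}, {"rotation": [0, 0, 0], "slide": [-0.2, 0, 0], "hand": 0.4}]}}

```text
time_s: 21.1
tool_pos: [0.4827, -0.4158, 0.1565]
ee_rot: [[0.004, 0.182, -0.983], [-0.004, -0.983, -0.182], [-1.0, 0.005, -0.003]]
force: [0.3, -0.0, 0.2]
opening: 0.523
```

Run:
```python
from cells import *
p=tw(56,-28);print(p,tw(56,-74))
go([*p,.12],-17.05)
cap('wrist','w16.png');cap('side','s2.png')
```

```text
[ 0.57942899 -0.06778892] [ 0.5659415  -0.11176719]
t 21.1 pos [ 0.4827 -0.4158  0.1565] F [ 0.3 -0.   0.2] op 49.1 j7 -0.49
slide units now-axes [  1.18 -10.82  -5.28]  after-turn axes [  1.22  -0.32 -12.04] rot units [-7.8  -0.   -0.05]
```

View pics/w16.png

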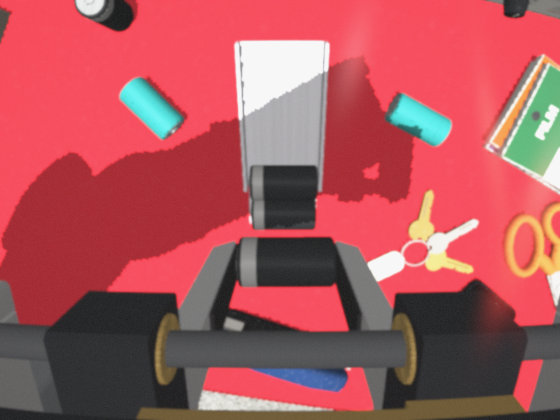

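View pics/s2.png

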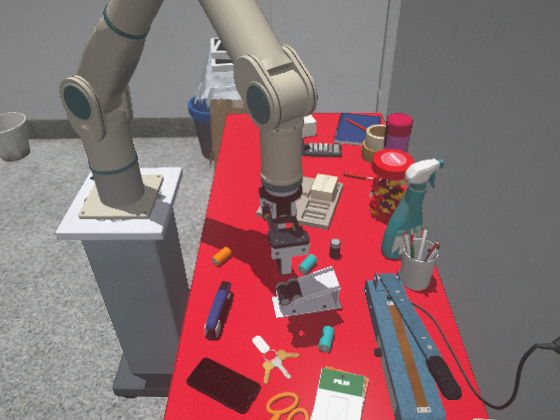

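>>> {"method": "move_arm", "body": {"rows": [{"rotation": [-0.7, 0, 0], "slide": [0, -0.62, -0.95], "hand": 0.4}, {"rotation": [-0.7, 0, 0], "slide": [0, -0.62, -0.95], "hand": 0.4}, {"rotation": [-0.7, 0, 0], "slide": [0, -0.62, -0.95], "hand": 0.4}, {"rotation": [-0.7, 0, 0], "slide": [0, -0.62, -0.95], "hand": 0.4}, {"rotation": [-0.7, 0, 0], "slide": [0, -0.62, -0.95], "hand": 0.4}, {"rotation": [-0.7, 0, 0], "slide": [0, -0.62, -0.95], "hand": 0.4}, {"rotation": [-0.7, 0, 0], "slide": [0, -0.62, -0.95], "hand": 0.4}, {"rotation": [-0.7, 0, 0], "slide": [0, -0.62, -0.95], "hand": 0.4}, {"rotation": [-0.7, 0, 0], "slide": [0, -0.62, -0.95], "hand": 0.4}, {"rotation": [-0.7, 0, 0], "slide": [0, -0.62, -0.95], "hand": 0.4}]}}

```text
time_s: 22.45
tool_pos: [0.5965, -0.0923, 0.1473]
ee_rot: [[-0.008, 0.936, -0.353], [0.0, -0.353, -0.936], [-1.0, -0.007, 0.002]]
force: [0.5, 0.4, -1.1]
opening: 0.525
```

>>> {"method": "move_arm", "body": {"rows": [{"rotation": [-0.7, 0, 0], "slide": [0, 0, 0], "hand": 0.4}, {"rotation": [0, 0, 0], "slide": [0, 0, 0], "hand": 0.4}]}}

```text
time_s: 22.7
tool_pos: [0.5959, -0.0852, 0.146]
ee_rot: [[-0.01, 0.969, -0.247], [0.004, -0.247, -0.969], [-1.0, -0.011, -0.001]]
force: [0.8, -0.0, -1.2]
opening: 0.524
```

Run:
```python
from cells import *
p=tw(56,-28)
go([*p,.08],-17.05)
cap('wrist','w17.png')
```

```text
t 22.7 pos [ 0.5959 -0.0852  0.146 ] F [ 0.8 -0.  -1.2] op 49.3 j7 -0.13
slide units now-axes [ 2.21 -0.65 -0.42]  after-turn axes [ 2.2  -0.7  -0.39] rot units [ 0.35 -0.    0.08]
```

View pics/w17.png

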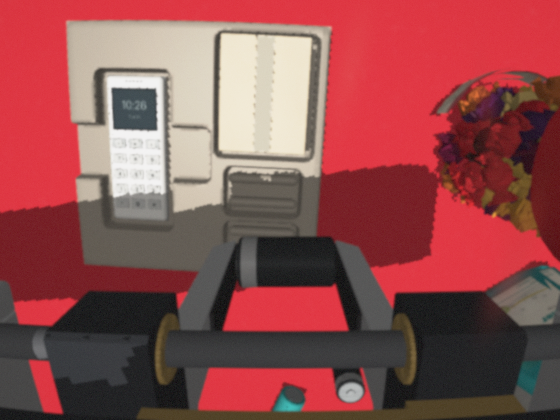

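>>> {"method": "move_arm", "body": {"rows": [{"rotation": [0.18, 0, 0.04], "slide": [0.7, -0.4, -0.2], "hand": 0.4}, {"rotation": [0.17, 0, 0.04], "slide": [0.7, -0.3, -0.2], "hand": 0.4}, {"rotation": [0, 0, 0], "slide": [0.5, 0, 0], "hand": 0.4}, {"rotation": [0, 0, 0], "slide": [0, 0, 0], "hand": 0.4}, {"rotation": [0, 0, 0], "slide": [0, 0, 0], "hand": 0.4}]}}

```text
time_s: 23.38
tool_pos: [0.5799, -0.0692, 0.0875]
ee_rot: [[0.002, 0.953, -0.302], [-0.001, -0.302, -0.953], [-1.0, 0.002, -0.0]]
force: [-0.0, 0.5, -0.8]
opening: 0.523
```

```bash
cat > held.py <<'E'
from cells import *
def held(c):
    s=robot.get_state();W=cloud(c);L=(W-s['tool_pos'])@s['ee_rot']*1000
    m=(abs(L[...,1])<21)&(L[...,0]<22)&(L[...,0]>-5)&(abs(L[...,2])<20)
    P=L[m];r=least_squares(lambda q:np.hypot(P[:,0]-q[0],P[:,2]-q[1])-13,[12,0],loss='soft_l1',f_scale=.5)
    k=(abs(L[...,0]-r.x[0])<14)&(abs(L[...,2]-r.x[1])<14)
    print('held cell in tool x,z mm',r.x.round(1),len(P),'rms',np.sqrt(np.mean(r.fun**2)).round(2))
    return r.x
E
python3 - <<'E'
from held import *
p=tw(56,-28)
go([*p,.08],-17.05)
c=cap('wrist','w18.png');held(c)
E
```

```text
t 23.38 pos [ 0.5799 -0.0692  0.0875] F [-0.   0.5 -0.8] op 49.1 j7 -0.2
slide units now-axes [ 0.25 -0.03 -0.04]  after-turn axes [ 0.25 -0.03 -0.04] rot units [-0.06 -0.   -0.02]
held cell in tool x,z mm [15.8 -0.2] 4354 rms 0.52
```

View pics/w18.png

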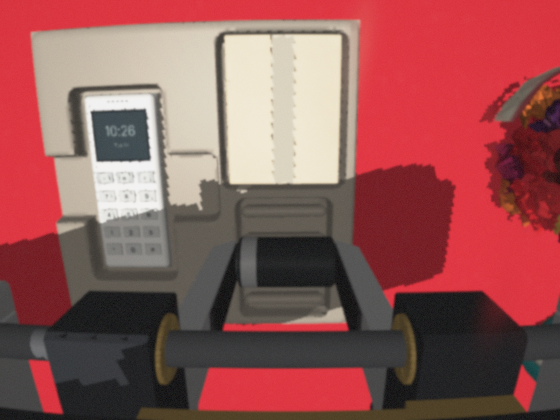

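>>> {"method": "move_arm", "body": {"rows": [{"rotation": [-0.05, 0, 0], "slide": [0.5, -0.03, -0.03], "hand": 0.4}, {"rotation": [0, 0, 0], "slide": [0.5, 0, 0], "hand": 0.4}, {"rotation": [0, 0, 0], "slide": [0.3, 0, 0], "hand": 0.4}, {"rotation": [0, 0, 0], "slide": [0, 0, 0], "hand": 0.4}]}}

```text
time_s: 23.92
tool_pos: [0.58, -0.0687, 0.0463]
ee_rot: [[0.004, 0.955, -0.295], [-0.001, -0.295, -0.955], [-1.0, 0.004, -0.0]]
force: [-1.2, -0.2, -1.2]
opening: 0.525
```

Run:
```python
from held import *
p=tw(56,-28)
go([*p,.0395],-17.05)
c=cap('wrist','w19.png')
```

```text
t 23.93 pos [ 0.58   -0.0687  0.0463] F [-1.2 -0.2 -1.2] op 49.4 j7 -0.2
slide units now-axes [ 0.23 -0.03 -0.02]  after-turn axes [ 0.23 -0.03 -0.02] rot units [-0.02 -0.   -0.03]
```

View pics/w19.png

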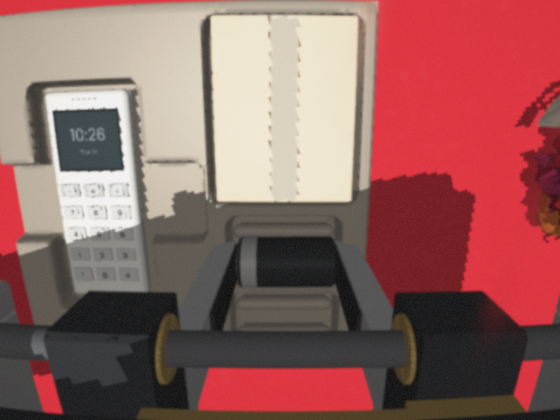

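>>> {"method": "move_arm", "body": {"rows": [{"rotation": [0, 0, 0], "slide": [0.15, -0.02, -0.02], "hand": 0.4}, {"rotation": [0, 0, 0], "slide": [0.06, 0, 0], "hand": 0.4}, {"rotation": [0, 0, 0], "slide": [0, 0, 0], "hand": 0.4}]}}

```text
time_s: 24.35
tool_pos: [0.5805, -0.068, 0.0406]
ee_rot: [[0.006, 0.955, -0.295], [-0.001, -0.295, -0.955], [-1.0, 0.006, -0.001]]
force: [0.8, 0.6, -0.8]
opening: 0.523
```

>>> {"method": "move_arm", "body": {"rows": [{"rotation": [0, 0, 0], "slide": [0.04, -0.02, 0], "hand": 0.4}, {"rotation": [0, 0, 0], "slide": [0, 0, 0], "hand": 0.7}, {"rotation": [0, 0, 0], "slide": [0, 0, 0], "hand": 0.7}, {"rotation": [0, 0, 0], "slide": [0, 0, 0], "hand": 0.7}, {"rotation": [0, 0, 0], "slide": [-0.5, 0, 0], "hand": 0.7}, {"rotation": [0, 0, 0], "slide": [-1, 0, 0], "hand": 0.75}, {"rotation": [0, 0, 0], "slide": [-1, 0, 0], "hand": 0.75}, {"rotation": [0, 0, 0], "slide": [-1, 0, 0], "hand": 0.75}, {"rotation": [0, 0, 0], "slide": [-0.5, 0, 0], "hand": 0.75}, {"rotation": [0, 0, 0], "slide": [0, 0, 0], "hand": 0.75}]}}

```text
time_s: 25.6
tool_pos: [0.5801, -0.0678, 0.1677]
ee_rot: [[0.01, 0.955, -0.296], [-0.001, -0.296, -0.955], [-1.0, 0.01, -0.002]]
force: [-0.2, 0.1, -0.3]
opening: 0.748
```

```bash
cat > chk.py <<'E'
from cells import *
def chk(c,ty):
    W=cloud(c);cs,s=np.cos(TY),np.sin(TY);R=np.array([[cs,s],[-s,cs]])
    L=np.dstack([(W[...,:2]-TC)@R.T,W[...,2:]])*1000
    m=(abs(L[...,0]-56)<31)&(abs(L[...,1]-ty)<17)&(L[...,2]>25)&(L[...,2]<45);P=L[m]
    r=least_squares(lambda q:np.hypot(P[:,1]-q[0]-q[2]*(P[:,0]-56),P[:,2]-q[1])-13,[ty,23,0],loss='soft_l1',f_scale=.5)
    print('cell',len(P),'tray x',((np.percentile(P[:,0],1)+np.percentile(P[:,0],99))/2).round(1),'ext',np.ptp(np.percentile(P[:,0],[1,99])).round(1),'y,z,slope',r.x.round(3))
E
python3 - <<'E'
from chk import *
go([.482,-.4143,.15],-79.46)
c=cap('wrist','w20.png');chk(c,-28)
E
```

```text
t 25.6 pos [ 0.5801 -0.0678  0.1677] F [-0.2  0.1 -0.3] op 70.3 j7 -0.2
slide units now-axes [ 0.57  0.28 12.  ]  after-turn axes [ 0.59 10.76  5.33] rot units [ 7.78 -0.05 -0.06]
cell 1647 tray x 57.3 ext 47.6 y,z,slope [-2.9103e+01  2.1946e+01  1.0000e-03]
```

View pics/w20.png

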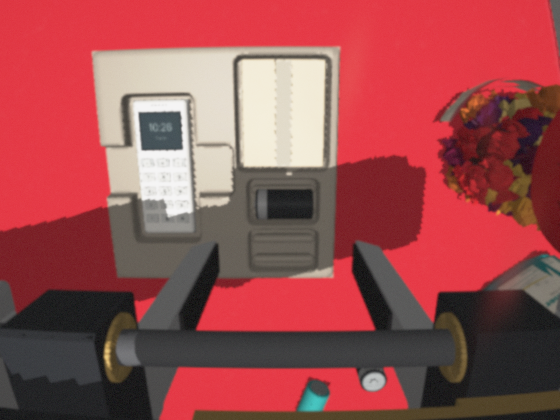

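>>> {"method": "move_arm", "body": {"rows": [{"rotation": [0.7, 0, 0], "slide": [0, 0.6, 0.95], "hand": 0.75}, {"rotation": [0.7, 0, 0], "slide": [0, 0.6, 0.95], "hand": 0.75}, {"rotation": [0.7, 0, 0], "slide": [0, 0.6, 0.95], "hand": 0.75}, {"rotation": [0.7, 0, 0], "slide": [0, 0.6, 0.95], "hand": 0.75}, {"rotation": [0.7, 0, 0], "slide": [0, 0.6, 0.95], "hand": 0.75}, {"rotation": [0.7, 0, 0], "slide": [0, 0.6, 0.95], "hand": 0.75}, {"rotation": [0.7, 0, 0], "slide": [0, 0.6, 0.95], "hand": 0.75}, {"rotation": [0.7, 0, 0], "slide": [0, 0.6, 0.95], "hand": 0.75}, {"rotation": [0.7, 0, 0], "slide": [0, 0.6, 0.95], "hand": 0.75}, {"rotation": [0.7, 0, 0], "slide": [0, 0.6, 0.95], "hand": 0.75}]}}

```text
time_s: 26.9
tool_pos: [0.5085, -0.3975, 0.1539]
ee_rot: [[-0.011, 0.245, -0.97], [0.006, -0.97, -0.245], [-1.0, -0.008, 0.009]]
force: [0.2, 0.0, 0.1]
opening: 0.753
```

>>> {"method": "move_arm", "body": {"rows": [{"rotation": [0.7, 0, 0], "slide": [0, 0.5, 0.5], "hand": 0.75}, {"rotation": [0, 0, 0], "slide": [0, 0, 0], "hand": 0.75}, {"rotation": [0, 0, 0], "slide": [0, 0, 0], "hand": 0.75}]}}

```text
time_s: 27.28
tool_pos: [0.4923, -0.42, 0.1508]
ee_rot: [[-0.017, 0.137, -0.99], [0.007, -0.991, -0.137], [-1.0, -0.009, 0.015]]
force: [0.8, -0.2, 0.3]
opening: 0.749
```

Run:
```python
from chk import *
c=cap('wrist','w21.png');fit(c,2)
W=cloud(c)
m=((W[...,2]>.047)&(W[...,2]<.06)&(W[...,0]>.47)&(W[...,0]<.495)&(W[...,1]>-.46)&(W[...,1]<-.37))
P=W[m];th=np.deg2rad(10.5);v=-P[:,0]*np.sin(th)+P[:,1]*np.cos(th);print(np.percentile(v,[0.5,2,50,98,99.5]).round(4),m.sum())
go([.482,-.4143,.06],-79.46)
```

```text
pts 2741 yaw 10.75 x0 396.2 z0 44.0 rms 0.57
0 v ext 35.3 ctr [ 0.4828 -0.4186]
1 v ext 36.2 ctr [ 0.5074 -0.4142]
[-0.5197 -0.5188 -0.495  -0.4722 -0.4713] 1871
t 27.32 pos [ 0.4922 -0.4201  0.1509] F [-0.7 -0.7 -0. ] op 70.3 j7 -0.53
slide units now-axes [ 3.04 -0.21  0.26]  after-turn axes [ 3.03 -0.25  0.3 ] rot units [-0.33  0.11  0.06]
```

View pics/w21.png

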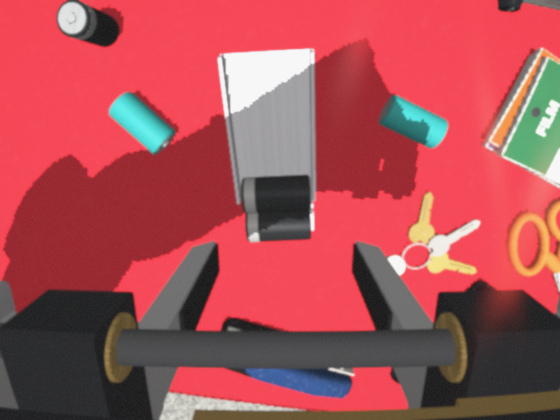

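Cell 2 now lies at the stop, same spot as cell 1 did, with cell 3 behind it.

>>> {"method": "move_arm", "body": {"rows": [{"rotation": [-0.17, 0.06, 0.03], "slide": [0.5, -0.12, 0.15], "hand": 0.75}, {"rotation": [-0.16, 0.05, 0.03], "slide": [0.5, -0.12, 0.14], "hand": 0.75}, {"rotation": [0, 0, 0], "slide": [0.5, 0, 0], "hand": 0.75}, {"rotation": [0, 0, 0], "slide": [0.3, 0, 0], "hand": 0.75}, {"rotation": [0, 0, 0], "slide": [0, 0, 0], "hand": 0.75}]}}

```text
time_s: 27.95
tool_pos: [0.4868, -0.4095, 0.0947]
ee_rot: [[0.003, 0.194, -0.981], [0.003, -0.981, -0.194], [-1.0, -0.002, -0.003]]
force: [0.2, -0.9, 0.3]
opening: 0.751
```

Run:
```python
from chk import *
go([.482,-.4143,.059],-79.46)
```

```text
t 27.95 pos [ 0.4868 -0.4095  0.0947] F [ 0.2 -0.9  0.3] op 70.6 j7 -0.46
slide units now-axes [1.19 0.13 0.19]  after-turn axes [1.19 0.13 0.19] rot units [ 0.08 -0.02  0.02]
```

>>> {"method": "move_arm", "body": {"rows": [{"rotation": [0.08, 0, 0], "slide": [0.2, 0.13, 0.19], "hand": 0.75}, {"rotation": [0, 0, 0], "slide": [0.4, 0, 0], "hand": 0.75}, {"rotation": [0, 0, 0], "slide": [0.35, 0, 0], "hand": 0.75}, {"rotation": [0, 0, 0], "slide": [0, 0, 0], "hand": 0.75}, {"rotation": [0, 0, 0], "slide": [0, 0, 0], "hand": 0.75}]}}

```text
time_s: 28.58
tool_pos: [0.4823, -0.4155, 0.0647]
ee_rot: [[0.004, 0.182, -0.983], [0.002, -0.983, -0.182], [-1.0, -0.001, -0.004]]
force: [-0.1, 0.1, -0.9]
opening: 0.753
```

Run:
```python
from chk import *
go([.482,-.4143,.059],-79.46)
```

```text
t 28.57 pos [ 0.4823 -0.4155  0.0647] F [-0.1  0.1 -0.9] op 70.8 j7 -0.44
slide units now-axes [ 0.19 -0.04  0.  ]  after-turn axes [ 0.19 -0.04  0.  ] rot units [-0.01 -0.03  0.01]
```

>>> {"method": "move_arm", "body": {"rows": [{"rotation": [0, 0, 0], "slide": [0.19, -0.03, 0], "hand": 0.75}, {"rotation": [0, 0, 0], "slide": [0, 0, 0], "hand": 0.75}, {"rotation": [0, 0, 0], "slide": [0, 0, 0], "hand": 0.4}, {"rotation": [0, 0, 0], "slide": [0, 0, 0], "hand": 0.4}, {"rotation": [0, 0, 0], "slide": [0, 0, 0], "hand": 0.4}, {"rotation": [0, 0, 0], "slide": [0, 0, 0], "hand": 0.4}, {"rotation": [0, 0, 0], "slide": [-0.2, 0, 0], "hand": 0.4}, {"rotation": [0, 0, 0], "slide": [-0.4, 0, 0], "hand": 0.4}, {"rotation": [0, 0, 0], "slide": [-0.8, 0, 0], "hand": 0.4}, {"rotation": [0, 0, 0], "slide": [-0.8, 0, 0], "hand": 0.4}]}}

```text
time_s: 29.82
tool_pos: [0.4814, -0.414, 0.1273]
ee_rot: [[0.002, 0.182, -0.983], [0.003, -0.983, -0.182], [-1.0, -0.002, -0.003]]
force: [1.0, -0.7, -1.5]
opening: 0.522
```

>>> {"method": "move_arm", "body": {"rows": [{"rotation": [0, 0, 0], "slide": [-0.8, 0, 0], "hand": 0.4}, {"rotation": [0, 0, 0], "slide": [0, 0, 0], "hand": 0.4}]}}

```text
time_s: 30.08
tool_pos: [0.4825, -0.4154, 0.1556]
ee_rot: [[0.007, 0.181, -0.983], [-0.001, -0.983, -0.181], [-1.0, 0.002, -0.006]]
force: [-0.5, 0.2, -1.6]
opening: 0.522
```

Run:
```python
from held import *
p=tw(56,-74)
go([*p,.12],-17.05)
c=cap('wrist','w22.png');held(c)
```

```text
t 30.07 pos [ 0.4825 -0.4154  0.1556] F [-0.5  0.2 -1.6] op 49.1 j7 -0.48
slide units now-axes [ 1.2  -9.45 -4.56]  after-turn axes [  1.19  -0.31 -10.49] rot units [-7.81 -0.03 -0.04]
held cell in tool x,z mm [14.1  0.4] 4361 rms 0.53
```

View pics/w22.png

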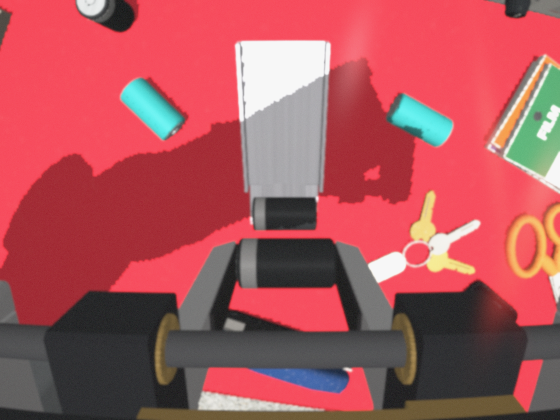

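>>> {"method": "move_arm", "body": {"rows": [{"rotation": [-0.7, 0, 0], "slide": [0, -0.62, -0.83], "hand": 0.4}, {"rotation": [-0.7, 0, 0], "slide": [0, -0.62, -0.83], "hand": 0.4}, {"rotation": [-0.7, 0, 0], "slide": [0, -0.62, -0.83], "hand": 0.4}, {"rotation": [-0.7, 0, 0], "slide": [0, -0.62, -0.83], "hand": 0.4}, {"rotation": [-0.7, 0, 0], "slide": [0, -0.62, -0.83], "hand": 0.4}, {"rotation": [-0.7, 0, 0], "slide": [0, -0.62, -0.83], "hand": 0.4}, {"rotation": [-0.7, 0, 0], "slide": [0, -0.62, -0.83], "hand": 0.4}, {"rotation": [-0.7, 0, 0], "slide": [0, -0.62, -0.83], "hand": 0.4}, {"rotation": [-0.7, 0, 0], "slide": [0, -0.62, -0.83], "hand": 0.4}, {"rotation": [-0.7, 0, 0], "slide": [0, -0.62, -0.8], "hand": 0.4}]}}

```text
time_s: 31.38
tool_pos: [0.5695, -0.1005, 0.1499]
ee_rot: [[-0.002, 0.945, -0.326], [0.011, -0.326, -0.945], [-1.0, -0.005, -0.01]]
force: [0.1, -1.2, -1.7]
opening: 0.52
```

>>> {"method": "move_arm", "body": {"rows": [{"rotation": [-0.4, 0, 0], "slide": [0, 0, 0], "hand": 0.4}, {"rotation": [0, 0, 0], "slide": [0, 0, 0], "hand": 0.4}, {"rotation": [0, 0, 0], "slide": [0, 0, 0], "hand": 0.4}]}}

```text
time_s: 31.75
tool_pos: [0.5684, -0.0925, 0.1495]
ee_rot: [[-0.004, 0.966, -0.257], [0.014, -0.257, -0.966], [-1.0, -0.007, -0.012]]
force: [0.5, -0.4, 0.3]
opening: 0.522
```

Run:
```python
from held import *
p=tw(56,-74)
go([*p,.08],-17.05)
```

```text
t 31.75 pos [ 0.5684 -0.0925  0.1495] F [ 0.5 -0.4  0.3] op 49.1 j7 -0.11
slide units now-axes [2.31 0.1  0.67]  after-turn axes [2.32 0.11 0.64] rot units [ 0.27 -0.09  0.05]
```

>>> {"method": "move_arm", "body": {"rows": [{"rotation": [0.14, -0.05, 0.03], "slide": [0.7, 0.05, 0.33], "hand": 0.4}, {"rotation": [0.13, -0.04, 0.02], "slide": [0.7, 0.05, 0.33], "hand": 0.4}, {"rotation": [0, 0, 0], "slide": [0.6, 0, 0], "hand": 0.4}, {"rotation": [0, 0, 0], "slide": [0, 0, 0], "hand": 0.4}, {"rotation": [0, 0, 0], "slide": [0, 0, 0], "hand": 0.4}]}}

```text
time_s: 32.38
tool_pos: [0.5667, -0.1141, 0.0886]
ee_rot: [[0.002, 0.955, -0.297], [-0.002, -0.297, -0.955], [-1.0, 0.002, 0.002]]
force: [0.6, 0.7, -1.1]
opening: 0.523
```

Run:
```python
from held import *
p=tw(56,-74)
go([*p,.0385],-17.05)
held(cap('wrist','w23.png'))
```

```text
t 32.38 pos [ 0.5667 -0.1141  0.0886] F [ 0.6  0.7 -1.1] op 49.1 j7 -0.12
slide units now-axes [ 1.67 -0.05 -0.07]  after-turn axes [ 1.67 -0.05 -0.07] rot units [-0.03  0.01 -0.02]
held cell in tool x,z mm [15.4  0.5] 4362 rms 0.54
```

View pics/w23.png

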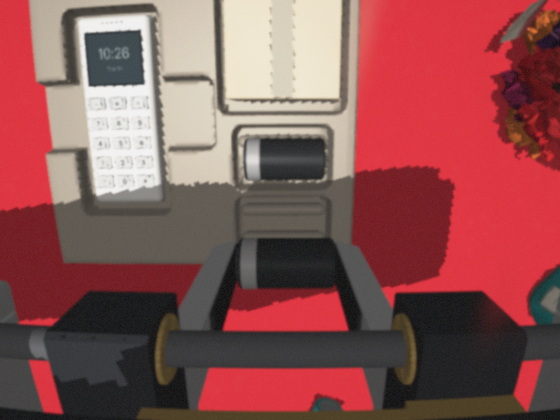

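>>> {"method": "move_arm", "body": {"rows": [{"rotation": [-0.03, 0, 0], "slide": [0.5, -0.04, -0.04], "hand": 0.4}, {"rotation": [0, 0, 0], "slide": [0.5, 0, 0], "hand": 0.4}, {"rotation": [0, 0, 0], "slide": [0.4, 0, 0], "hand": 0.4}, {"rotation": [0, 0, 0], "slide": [0, 0, 0], "hand": 0.4}, {"rotation": [0, 0, 0], "slide": [0, 0, 0], "hand": 0.4}]}}

```text
time_s: 33.05
tool_pos: [0.5664, -0.1122, 0.0443]
ee_rot: [[0.003, 0.956, -0.293], [-0.002, -0.293, -0.956], [-1.0, 0.003, 0.001]]
force: [-0.0, 0.5, -0.5]
opening: 0.522
```

Run:
```python
from held import *
p=tw(56,-74)
go([*p,.0388],-17.05)
```

```text
t 33.05 pos [ 0.5664 -0.1122  0.0443] F [-0.   0.5 -0.5] op 49.0 j7 -0.12
slide units now-axes [ 0.18 -0.02 -0.01]  after-turn axes [ 0.18 -0.02 -0.01] rot units [ 0.01  0.01 -0.02]
```

>>> {"method": "move_arm", "body": {"rows": [{"rotation": [0, 0, 0], "slide": [0.15, -0.02, 0], "hand": 0.4}, {"rotation": [0, 0, 0], "slide": [0.03, 0, 0], "hand": 0.4}, {"rotation": [0, 0, 0], "slide": [0, 0, 0], "hand": 0.4}]}}

```text
time_s: 33.42
tool_pos: [0.5664, -0.1122, 0.0392]
ee_rot: [[0.004, 0.956, -0.293], [-0.002, -0.293, -0.956], [-1.0, 0.005, 0.001]]
force: [-1.1, -0.1, -0.8]
opening: 0.524
```

>>> {"method": "move_arm", "body": {"rows": [{"rotation": [0, 0, 0], "slide": [0, 0, 0], "hand": 0.7}, {"rotation": [0, 0, 0], "slide": [0, 0, 0], "hand": 0.7}, {"rotation": [0, 0, 0], "slide": [0, 0, 0], "hand": 0.7}, {"rotation": [0, 0, 0], "slide": [-0.5, 0, 0], "hand": 0.7}, {"rotation": [0, 0, 0], "slide": [-1, 0, 0], "hand": 0.75}, {"rotation": [0, 0, 0], "slide": [-1, 0, 0], "hand": 0.75}, {"rotation": [0, 0, 0], "slide": [-1, 0, 0], "hand": 0.75}, {"rotation": [0, 0, 0], "slide": [-1, 0, 0], "hand": 0.75}, {"rotation": [0, 0, 0], "slide": [-0.5, 0, 0], "hand": 0.75}, {"rotation": [0, 0, 0], "slide": [0, 0, 0], "hand": 0.75}]}}

```text
time_s: 34.67
tool_pos: [0.5664, -0.1121, 0.1997]
ee_rot: [[0.009, 0.956, -0.293], [-0.003, -0.293, -0.956], [-1.0, 0.01, 0.0]]
force: [-0.3, -0.0, -0.5]
opening: 0.75
```

Run:
```python
from chk import *
c=cap('wrist','w24.png');chk(c,-28);chk(c,-74)
W=cloud(c);cs,s=np.cos(TY),np.sin(TY);R=np.array([[cs,s],[-s,cs]])
hsv=cv2.cvtColor(c['img'],cv2.COLOR_BGR2HSV)
m=((W[...,2]>.04)&(W[...,2]<.05)&(W[...,0]>.53)&(W[...,0]<.68)&(W[...,1]>-.06)&(W[...,1]<.07)).astype(np.uint8)
r=rect(c,m,.045);print('carton',R@(r[0]-TC)*1000,r[1:3])
d=cap('side','s3.png');
fit(d,1);go([.5,-.2,.2],0)
W=cloud(d)
def q(n,x0,x1,y0,y1,z0,z1):
    m=(W[...,0]>x0)&(W[...,0]<x1)&(W[...,1]>y0)&(W[...,1]<y1)&(W[...,2]>z0)&(W[...,2]<z1);p=W[m];print(n,p.min(0).round(3),p.max(0).round(3))
q('calc',.53,.7,.17,.3,.008,.04);q('old',.58,.64,-.28,-.23,.008,.06)
```

```text
cell 1541 tray x 57.0 ext 47.9 y,z,slope [-2.8976e+01  2.1921e+01 -1.0000e-03]
cell 1364 tray x 57.1 ext 47.7 y,z,slope [-7.5101e+01  2.1962e+01  4.0000e-03]
carton [56.69421523 46.0492438 ] ((79.6473388671875, 63.051055908203125), 72.71891021728516)
pts 79 yaw 13.97 x0 364.9 z0 46.6 rms 1.17
0 v ext 33.3 ctr [ 0.4813 -0.4235]
t 34.77 pos [ 0.5655 -0.1119  0.198 ] F [ 0.3 -0.3  0.7] op 70.3 j7 -0.13
slide units now-axes [-0.07 -1.23  3.45]  after-turn axes [-0.07 -2.18  2.94] rot units [-2.13  0.01 -0.05]
calc [0.549 0.199 0.008] [0.686 0.299 0.022]
old [ 0.595 -0.268  0.009] [ 0.622 -0.242  0.053]
```

View pics/w24.png

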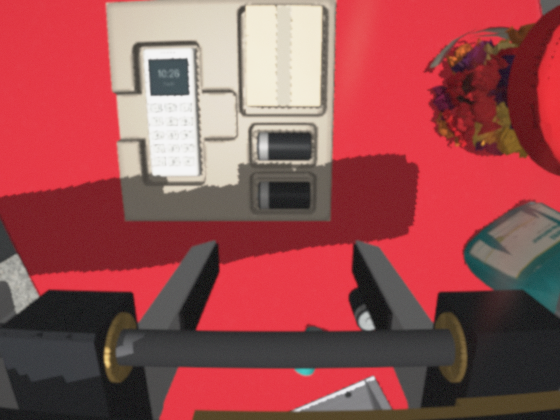

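View pics/s3.png

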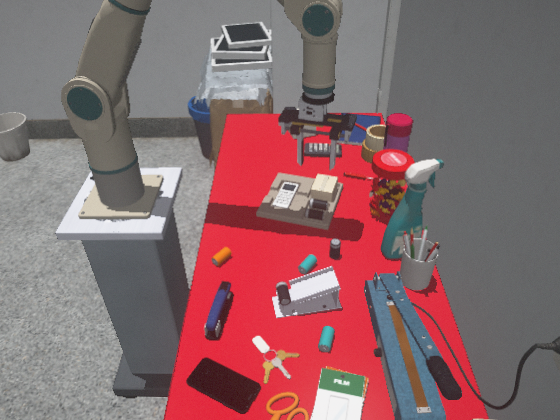

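Run:
```python
from chk import *
c=cap('wrist');hsv=cv2.cvtColor(c['img'],cv2.COLOR_BGR2HSV);W=cloud(c)
cs,s=np.cos(TY),np.sin(TY);R=np.array([[cs,s],[-s,cs]])
L=(W[...,:2]-TC)@R.T*1000
m=(W[...,2]>.0125)&(abs(L[...,0]+49)<29)&(abs(L[...,1])<63)
k=cv2.morphologyEx(m.astype(np.uint8),cv2.MORPH_OPEN,np.ones((3,3)))
r=rect(c,k,.016);print('handset',R@(r[0]-TC)*1000,r[1:3],'top z',np.nanmedian(W[...,2][k>0]), np.polyfit(L[...,1][k>0],W[...,2][k>0]*1000,1),np.polyfit(L[...,0][k>0],W[...,2][k>0]*1000,1))
```

```text
handset [-46.62846297   1.00818093] ((115.36272430419922, 46.24856185913086), 72.7402572631836) top z 0.015195376229199142 [-8.62968012e-04  1.51910778e+01] [-4.44286531e-03  1.49801180e+01]
```

All checks pass: handset at (-46.6, 1.0) mm and level; carton at (56.7, 46.0); cells at y -29.0 and -75.1; cell 3 at the stop. The gripper is clear of everything, so I'm handing in.

```bash
python3 -c "
from h import *
print(order.hand_in())"
```

```text
the job is handed in; nothing more can be done
None
```

The doorphone set is packed and handed in at about 35 s of the 104 s allowed; hand-in gives no verdict. I moved the handset first, then the smaller carton, then cells 1 and 2 from the stop. Cell 3 rolled down to the stop by itself.

My last checks, in the tray frame:

| Item | Measured (x, y) mm | Target (x, y) mm | Tolerance | Other reading |
|---|---|---|---|---|
| Handset | (-46.6, 1.0) | (-49, 0) | 10 mm | level, keys up |
| Smaller carton | (56.7, 46.0) | (56, 47) | 11 mm each way | top 44 mm high when placed (45 expected) |
| Cell 1 | (57.0, -29.0) | (56, -28) | 10 along, 5 across | centre 22 mm high, aligned |
| Cell 2 | (57.1, -75.1) | (56, -74) | 10 along, 5 across | centre 22 mm high, aligned |

- **Left in place:** the used cell reads the same as at the start. The calculator's low edges agree, but its overall outline reads less well because the gripper overlapped it in the side view. I did not measure the larger carton again; the arm never came near it.
- **Cell 3:** I judged it to be at the stop by eye. The final side-view fit on it was loose: few points, and the light band biases its position along the barrel by several mm. The wrist view just after cell 2 was lifted showed cell 3 centred on the track at the stop.
- **Camera disagreement:** tray edge positions differed by about 2 mm between views, so I shifted my tray estimate by 1.5 mm before placing the carton and cells.

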